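# Gather the clay beads in the tote's corner and hold it tilted

### The job

Gather the loose clay beads in the tote for scooping: take the tote by its rim and tilt it, about 25 degrees, so that all five beads roll together into the near corner beside the white bowl, with that corner staying down on the table. Finish still gripping the tote, holding it still at that tilt with the beads bunched in the corner, not strung out along a wall. Let no bead out of the tote, and leave the bowl and everything else on the table where it is.

Things in the scene. Friction and masses are not known exactly. Their poses are not given: they have to be found in the camera images.
- tote: open light-grey plastic tote, base 190 (x) x 260 (y) mm, 85 high, walls and floor 4 thick, upright; loose, about 0.4 kg. Turned-down rim along the top: wall and rim together are 12 mm thick from 69 to 85 mm up (91 to 103 mm from the centre in x, 126 to 138 in y); pinch there from above, one finger inside. Origin: centre of underside; x away from the robot (within 15 deg), y left, z up
- corner_left (a point): inside bottom corner of the tote on the robot's side, left (tote -x, +y): where the inner faces of the two walls meet the floor; 91 mm and 126 mm from the tote's centre, 4 mm above its underside
- corner_right (a point): the same for the inside bottom corner on the robot's side, right (tote -x, -y)
- bead0: round fired-clay bead, 26 mm diameter, about 18 g, loose on the tote's floor; origin: its centre. Beads stay put on a level floor and roll from about 10 degrees of slope
- bead1: another such bead (origin: its centre)
- bead2: another such bead (origin: its centre)
- bead3: another such bead (origin: its centre)
- bead4: another such bead (origin: its centre)
- bowl: white open ceramic bowl, 110 mm across the rim, 50 mm high; origin: centre of its underside. It stands beside one of the two near corners of the tote, left or right
- jar: screw-top jar of 70 mm diameter, 85 mm high, upright, beside the other near corner of the tote; origin: centre of its underside; leave alone
- spoon: wooden spoon, 200 mm long, lying across just beyond the tote; leave alone
- plate: flat plate of 150 mm diameter, 18 mm high, far left on the table; leave alone
- pencil_case: dark padded pencil case, 200 x 75 x 60 mm, right side of the table; leave alone
- glue_stick: upright glue stick, 28 mm diameter, 90 mm high, beyond the tote to the right; leave alone
- rolling_pin: wooden rolling pin, 250 mm long, 42 mm diameter, lying at the left side; leave alone

How it is judged:
At the end, for the whole second after the job is handed in: Fingers grip the tote (over 3 N); it is still, tilted 15 to 40 degrees, leaning on no other loose thing; its near corner on the bowl's side is under 20 mm above the table; all five bead centres are within 100 mm of that inside corner and at rest (under 30 mm/s) (((y of bowl in the frame of tote above 0 m and height (world z) of corner_left below 0.02 m and distance between each of bead0, bead1, bead2, bead3, bead4 and corner_left below 0.1 m) or (y of bowl in the frame of tote below 0 m and height (world z) of corner_right below 0.02 m and distance between each of bead0, bead1, bead2, bead3, bead4 and corner_right below 0.1 m)) and angle between tote's own z axis and vertical between 0.26 and 0.7 rad and contact force between the fingers and tote above 3 N and linear speed of tote below 0.02 m/s and angular speed of tote below 0.1 rad/s and linear speed of each of bead0, bead1, bead2, bead3, bead4 below 0.03 m/s and contact force between tote and bowl below 0.3 N and contact force between tote and jar below 0.3 N and contact force between tote and spoon below 0.3 N and contact force between tote and plate below 0.3 N and contact force between tote and pencil_case below 0.3 N and contact force between tote and glue_stick below 0.3 N and contact force between tote and rolling_pin below 0.3 N); the arm keeps its last pose, push and grip.
It fails at once if a bead gets out of the tote ((x of bead0 in the frame of tote above 0.097 m or x of bead0 in the frame of tote below -0.097 m or y of bead0 in the frame of tote above 0.132 m or y of bead0 in the frame of tote below -0.132 m or z of bead0 in the frame of tote above 0.085 m) or (x of bead1 in the frame of tote above 0.097 m or x of bead1 in the frame of tote below -0.097 m or y of bead1 in the frame of tote above 0.132 m or y of bead1 in the frame of tote below -0.132 m or z of bead1 in the frame of tote above 0.085 m) or (x of bead2 in the frame of tote above 0.097 m or x of bead2 in the frame of tote below -0.097 m or y of bead2 in the frame of tote above 0.132 m or y of bead2 in the frame of tote below -0.132 m or z of bead2 in the frame of tote above 0.085 m) or (x of bead3 in the frame of tote above 0.097 m or x of bead3 in the frame of tote below -0.097 m or y of bead3 in the frame of tote above 0.132 m or y of bead3 in the frame of tote below -0.132 m or z of bead3 in the frame of tote above 0.085 m) or (x of bead4 in the frame of tote above 0.097 m or x of bead4 in the frame of tote below -0.097 m or y of bead4 in the frame of tote above 0.132 m or y of bead4 in the frame of tote below -0.132 m or z of bead4 in the frame of tote above 0.085 m)).
It fails at once if a bystander is shifted by more than 20 mm (distance of any of bowl, jar, spoon, plate, pencil_case, glue_stick, rolling_pin from where it was at the start of the episode above 0.02 m).
It also fails if it takes over 45 s, if anything falls off the work surface, if the arm or the gripper's body presses on something with over 40 N, if the wrist force passes 120 N, or if a joint passes its speed limit or range.

### The arm

A 7-joint arm with a two-finger parallel gripper is mounted at the origin on the work surface. World frame = base frame: x ahead of the robot, y to its left, z up, the work surface at z = 0. Lengths are in m, angles in rad, forces in N, time in s.
With the tool pointing down it reaches from about 0.425 to 0.875 m from the base axis. Payload 4.7 kg.
Tool frame: the origin (TCP) lies midway between the tips of the shut fingers; the grasp point (between the pads) lies 19 mm behind it; z points along the fingers, y is the line along which they close (so a half turn about z gives the same grasp; the last joint's range is limited). The gripper opens to 85 mm and grips with 20 to 120 N. Pads are 22 mm wide; open, the fingers measure 114 mm over their backs; the gripper's body (76 mm by 85 mm) begins 54 mm behind the grasp point. The pads swing forward as they close: fully open they stand 13 mm farther back than shut.
Start: joints at [1.255, 0.321, -0.07, 1.45, 0.023, 1.371, -0.057], TCP at [0.21, -0.615, 0.21] pointing down, gripper open.
Joint ranges: [-2.86, 2.86], [-0.3, 2.09], [-1.38, 1.24], [0.06, 2.45], [-1.56, 4.7], [0.09, 2.05], [-2.69, 2.69]. Speed limits (rad/s): [2.57, 2.57, 3.14, 3.14, 3.14, 3.14, 3.14].

### API

Orientations are given as a unit quaternion [w, x, y, z].
In Python, from station import state, optics, order gives the robot as it stands. The module is installed in compiled form; this text tells all that it offers.
- The arm moves only by the tool send_rows, never from a script. Its argument "targets" is a list of rows, each an object with "delta_pos": the shift along the world's x, y, z in m, a list of three; "spin": the turn about the world's z in degrees. In form: [{"delta_pos": [x, y, z], "spin": spin}, ...]. A call has 1 to 10 rows; each row is the pose to reach, as a shift and turn from the pose commanded when the call began; what a row does not reach only later rows make up. A row lasts 1/12 s, in which the tool goes at most 41.7 mm and 7.16 degrees, less where a joint would pass 70% of its speed; a pose out of reach is approached as far as the arm can. A call with a gripper value outside its range is refused whole. "claw" is the gripper command: -1 is shut, 1 is fully open, values between are in proportion, set as the call begins (left out, the last holds). The fingers move at their own pace and stop on an object; "newtons" is the grip in N (left out, the last holds). Time passes only in rows, so rows that repeat a pose let the fingers close. It gives the time, the measured TCP pose, the force, the opening and the grip force at its end, in the units of the state.
- state(): the state, without advancing time (a new reading comes with each control period).
- optics.get_image(name): name is "scene" or "top"; returns the picture (400x640x3 uint8, blue, green, red); there is no depth.
- optics.camera_model(name): a dict with "fx", "fy", "cx", "cy" (pixels), "world_to_cam" (4x4, takes a point from world to camera coordinates). Camera axes: x right, y down, z forward; pixel columns grow to the right and rows downward; lengths in m; the calibration is good to about 2 mm. A picture is of the moment at which its call begins. camera_model takes no time and is no camera call.
- order.close_job(): hands the job in; it is judged then, once.
The state is a dict: "time_s": time; "joint_pos": joint angles; "qvel": joint speeds; "tau": joint torques, N m; "tcp_pos": TCP position; "orientation": TCP orientation; "force": force on the tool from outside, world axes, zero at the start; "moment": the same for the moment, N m; "finger_gap": finger opening in m; "grip_force": force on a finger pad.
Only numpy, scipy, OpenCV 4.12 (cv2) and the standard library are available. Lean on these libraries where they do the work, as an engineer would, in place of code of your own. Each camera call takes 0.05 s, during which the arm holds its last target. There are 200 camera calls.

## Working session

There is one attempt and no reset: what is moved stays moved. The work goes in short steps, Python scripts to look and compute and a tool call to move; the robot and the scene stay as the last step left them, time stands still between calls to the robot, and variables do not carry over. Pictures are saved under pics/ and viewed, at most 10 in all, crops included, and the job is handed in when it is done.

Besides the shell and the picture viewer there is one more tool, called as name(argument=value, ...), one argument or row to a line, values as JSON. send_rows: Moves the arm, as the interface text tells. Its arguments: {"type":"object","properties":{"targets":{"type":"array","items":{"type":"object","properties":{"delta_pos":{"type":"array","items":{"type":"number"}},"spin":{"type":"number"}}}},"claw":{"type":"number"},"newtons":{"type":"number"}},"required":["targets"]}

```bash
mkdir -p pics; cat > h.py <<'E'
import numpy as np, cv2
from station import state, optics, order
def snap(n,f):
    im=optics.get_image(n); cv2.imwrite('pics/'+f,im); return im
def ray(n,u,v,z):
    m=optics.camera_model(n); T=np.array(m['world_to_cam']); R=T[:3,:3]; c=-R.T@T[:3,3]
    d=R.T@np.array([(u-m['cx'])/m['fx'],(v-m['cy'])/m['fy'],1]); return c+d*(z-c[2])/d[2]
def proj(n,p):
    m=optics.camera_model(n); q=np.array(m['world_to_cam'])@np.r_[p,1]
    return q[0]/q[2]*m['fx']+m['cx'],q[1]/q[2]*m['fy']+m['cy']
E
python3 - <<'E'
from h import *
a=snap('top','a.png');snap('scene','b.png')
print(state())
for n in('top','scene'):
    m=optics.camera_model(n);T=np.array(m['world_to_cam']);print(n,m['fx'],-T[:3,:3].T@T[:3,3],T[:3,:3].round(2).tolist())
E
```

```text
{'time_s': 0.1, 'joint_pos': array([ 1.25510412,  0.32177543, -0.07008051,  1.45157652,  0.02262928,
        1.37082666, -0.05688573]), 'qvel': array([-0.00118448, -0.00118507,  0.00026453, -0.00389532, -0.00139992,
       -0.00221923, -0.00072382]), 'tau': array([-9.97081543e-05, -4.94876683e+01, -3.83954728e-01, -3.15213025e+01,
        1.28126584e-02,  7.43493321e-03,  2.24450901e-05]), 'tcp_pos': array([ 0.2102643 , -0.61448064,  0.20860385]), 'orientation': array([-8.74975342e-04,  9.86431365e-01,  1.64171720e-01, -2.09315698e-04]), 'force': array([0.46798159, 0.11976274, 0.14926152]), 'moment': array([-0.02167408, -0.0071008 ,  0.05354699]), 'grip_force': 0.0, 'finger_gap': 0.08526451956180071}
top 380.6017495615664 [0.37412912 0.00186494 1.21650183] [[0.02, -1.0, -0.0], [-0.99, -0.02, -0.15], [0.15, 0.01, -0.99]]
scene 388.4363554979384 [ 0.99476673 -0.48427129  0.96476456] [[0.76, 0.65, -0.01], [0.52, -0.62, -0.59], [-0.39, 0.44, -0.81]]
```

View pics/a.png

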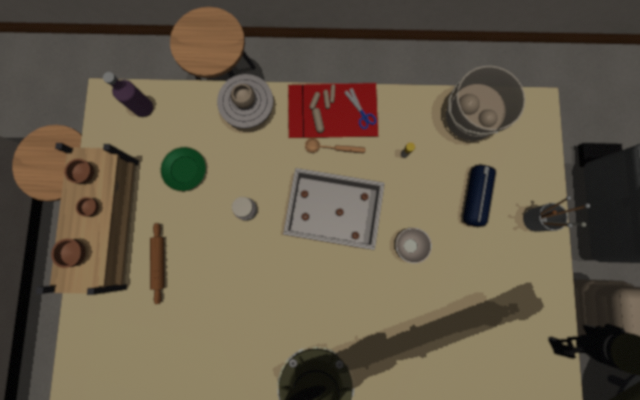

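View pics/b.png

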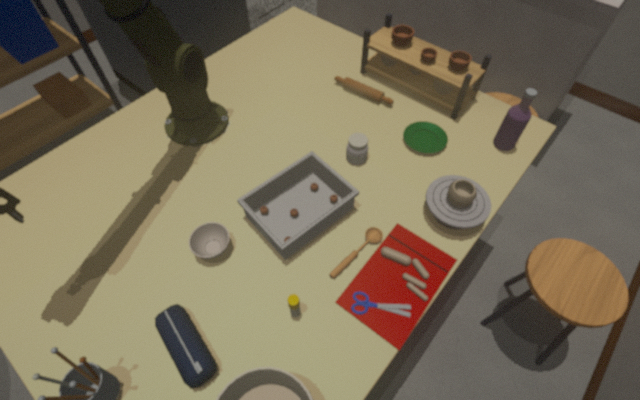

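The top view shows the tote centred near (333,208), with the bowl at (412,245), which is the right near corner. The jar is at (244,208), the spoon at (335,148) and the glue stick at (407,151). I'll enlarge the tote to find its corners.

```bash
python3 - <<'E'
import cv2
a=cv2.imread('pics/a.png')[130:270,220:450]
cv2.imwrite('pics/c.png',cv2.convertScaleAbs(cv2.resize(a,(782,476),interpolation=cv2.INTER_CUBIC),alpha=1.5))
E
```

```text
(no output)
```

View pics/c.png

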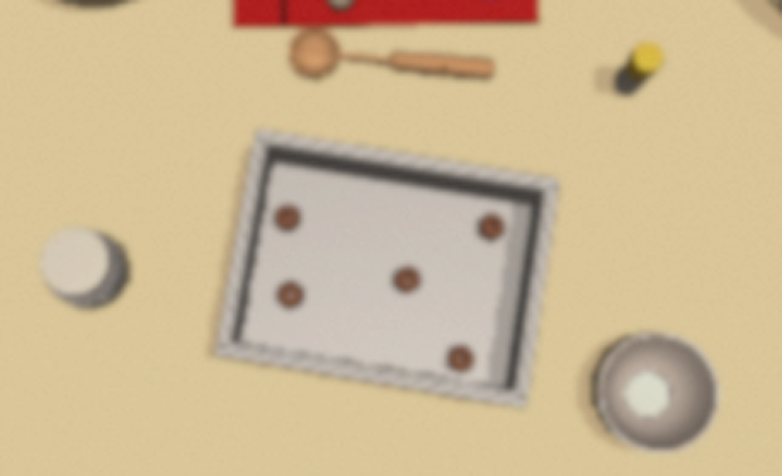

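The rim's outer corners in the crop are FL (257,131), FR (557,182), NR (524,405) and NL (214,353). The bowl rim spans 594–718 × 332–452.

```bash
python3 - <<'E'
from h import *
f=lambda x,y,z:ray('top',220+(x+.5)/3.4-.5,130+(y+.5)/3.4-.5,z)
C=np.array([f(x,y,.085)[:2] for x,y in[(257,131),(557,182),(524,405),(214,353)]])
M=np.array([[.103,.138],[.103,-.138],[-.103,-.138],[-.103,.138]])
print(C.round(3)); 
c=C.mean(0); H=M.T@(C-c); yaw=np.arctan2(H[0,1]-H[1,0],H[0,0]+H[1,1])
R=np.array([[np.cos(yaw),-np.sin(yaw)],[np.sin(yaw),np.cos(yaw)]])
print('tote',c.round(4),np.degrees(yaw),(((C-c)@R)-M).round(4).tolist())
for n,x,y,z in[('b0',287,217,.017),('b1',490,227,.017),('b2',406,279,.017),('b3',290,294,.017),('b4',459,358,.017),('bowl',656,392,.05),('jar',75,260,.085),('glue',648,57,.09),('spoonhead',315,55,.01),('spoonend',493,68,.01),('NRin',0,0,0)]:
    p=f(x,y,z)[:2]; print(n,p.round(3),((p-c)@R).round(3))
print([(k,(c+R@np.array(k)).round(4)) for k in[(.097,.132),(.097,.1),(.06,.132),(-.091,-.126)]])
E
```

```text
[[ 0.651  0.074]
 [ 0.611 -0.194]
 [ 0.413 -0.165]
 [ 0.452  0.106]]
tote [ 0.5317 -0.0448] -8.47743590456118 [[-0.0022, -0.0024], [-0.0026, 0.0017], [0.0031, 0.0016], [0.0017, -0.0009]]
b0 [0.586 0.048] [0.04 0.1 ]
b1 [ 0.581 -0.143] [ 0.063 -0.09 ]
b2 [ 0.53  -0.065] [ 0.001 -0.02 ]
b3 [0.513 0.043] [-0.032  0.084]
b4 [ 0.457 -0.115] [-0.064 -0.08 ]
bowl [ 0.428 -0.288] [-0.066 -0.256]
jar [0.531 0.232] [-0.042  0.273]
glue [ 0.727 -0.276] [ 0.227 -0.2  ]
spoonhead [0.746 0.026] [0.202 0.101]
spoonend [ 0.737 -0.146] [ 0.218 -0.07 ]
NRin [0.798 0.336] [0.208 0.416]
[((0.097, 0.132), array([0.6471, 0.0715])), ((0.097, 0.1), array([0.6424, 0.0398])), ((0.06, 0.132), array([0.6105, 0.0769])), ((-0.091, -0.126), array([ 0.4232, -0.156 ]))]
```

```bash
python3 - <<'E'
import numpy as np
c=np.array([.5317,-.0448]);y=np.radians(-8.48);R=np.array([[np.cos(y),-np.sin(y)],[np.sin(y),np.cos(y)]])
for k in[(.04,.132),(-.095,-.13),(1,0)]:print(k,c+R@k)
print(c+R@[.04,.132]-[.2103,-.6145])
E
```

```text
(0.04, 0.132) [0.59072797 0.07985833]
(-0.095, -0.13) [ 0.41856825 -0.15936967]
(1, 0) [ 1.5207674  -0.19226417]
[0.38042797 0.69435833]
```

send_rows(
  targets=[
    {"delta_pos": [0.02, 0.035, 0], "spin": -2},
    {"delta_pos": [0.04, 0.07, 0], "spin": -4},
    {"delta_pos": [0.06, 0.105, 0], "spin": -6},
    {"delta_pos": [0.08, 0.14, 0], "spin": -8},
    {"delta_pos": [0.1, 0.175, 0], "spin": -10},
    {"delta_pos": [0.12, 0.21, 0], "spin": -12},
    {"delta_pos": [0.14, 0.245, 0], "spin": -14},
    {"delta_pos": [0.16, 0.28, 0], "spin": -16},
    {"delta_pos": [0.18, 0.315, 0], "spin": -18},
    {"delta_pos": [0.2, 0.35, 0], "spin": -20},
  ],
  claw=0.0,
  newtons=20,
)

```text
time_s: 0.93
tcp_pos: [0.4108, -0.263, 0.2094]
orientation: [0.0, 1.0, -0.011, -0.0]
force: [0.6, 0.1, 0.3]
finger_gap: 0.0427
grip_force: 0.0
```

send_rows(
  targets=[
    {"delta_pos": [0.018, 0.035, 0], "spin": -1},
    {"delta_pos": [0.036, 0.07, 0], "spin": -2},
    {"delta_pos": [0.054, 0.105, 0], "spin": -3},
    {"delta_pos": [0.072, 0.14, 0], "spin": -4},
    {"delta_pos": [0.09, 0.175, 0], "spin": -5},
    {"delta_pos": [0.108, 0.21, 0], "spin": -6},
    {"delta_pos": [0.126, 0.245, 0], "spin": -7.2},
    {"delta_pos": [0.145, 0.28, 0], "spin": -7.2},
    {"delta_pos": [0.163, 0.315, 0], "spin": -7.2},
    {"delta_pos": [0.181, 0.345, -0.01], "spin": -7.2},
  ],
)

```text
time_s: 1.77
tcp_pos: [0.5929, 0.0831, 0.2012]
orientation: [-0.001, 0.997, -0.072, 0.002]
force: [0.8, 0.8, 0.9]
finger_gap: 0.0425
grip_force: 0.0
```

send_rows(
  targets=[
    {"delta_pos": [0, 0, -0.025], "spin": 0},
    {"delta_pos": [0, 0, -0.05], "spin": 0},
    {"delta_pos": [0, 0, -0.07], "spin": 0},
    {"delta_pos": [0, 0, -0.08], "spin": 0},
    {"delta_pos": [0, 0, -0.08], "spin": 0},
  ],
)

```text
time_s: 2.18
tcp_pos: [0.5894, 0.0794, 0.1167]
orientation: [0.0, 0.997, -0.072, -0.003]
force: [0.7, 0.7, -0.3]
finger_gap: 0.0428
grip_force: 0.0
```

```bash
python3 - <<'E'
from h import *
a=snap('top','d0.png');b=snap('scene','d1.png')
s=state();print(s['tcp_pos'],s['orientation'],s['finger_gap'],proj('top',s['tcp_pos']),proj('scene',s['tcp_pos']))
f=lambda i,x,y:cv2.convertScaleAbs(cv2.resize(i[y:y+150,x:x+200],(400,300),interpolation=cv2.INTER_CUBIC),alpha=1.5)
cv2.imwrite('pics/d.png',np.hstack([f(a,230,130),f(b,210,110)]))
E
```

```text
[0.59170767 0.0799139  0.12012984] [-4.75362076e-05  9.97364422e-01 -7.25548004e-02  9.00111080e-05] 0.04267646011609726 (np.float64(292.0619734950082), np.float64(185.10223535618232)) (np.float64(343.6338099546823), np.float64(171.00305239214842))
```

View pics/d.png

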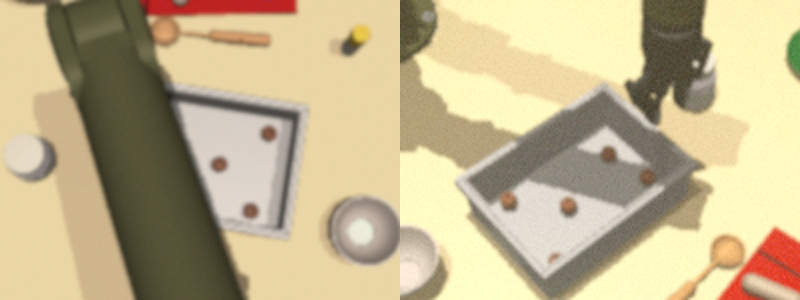

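The scene half of the view shows the fingers straddling the left wall at about (650,100), towards the far end. I'll lower and close lightly on the rim's top.

send_rows(
  targets=[
    {"delta_pos": [0, 0, -0.02], "spin": 0},
    {"delta_pos": [0, 0, -0.035], "spin": 0},
    {"delta_pos": [0, 0, -0.043], "spin": 0},
    {"delta_pos": [0, 0, -0.043], "spin": 0},
  ],
)

```text
time_s: 2.62
tcp_pos: [0.5911, 0.0796, 0.0762]
orientation: [0.0, 0.997, -0.073, -0.001]
force: [-1.1, -0.4, 0.1]
finger_gap: 0.0427
grip_force: 0.0
```

send_rows(
  targets=[
    {"delta_pos": [0, 0, 0], "spin": 0},
    {"delta_pos": [0, 0, 0], "spin": 0},
    {"delta_pos": [0, 0, 0], "spin": 0},
    {"delta_pos": [0, 0, 0], "spin": 0},
    {"delta_pos": [0, 0, 0], "spin": 0},
    {"delta_pos": [0, 0, 0], "spin": 0},
  ],
  claw=-1,
  newtons=20,
)

```text
time_s: 3.12
tcp_pos: [0.5917, 0.08, 0.077]
orientation: [0.0, 0.997, -0.072, 0.0]
force: [0.2, -0.0, 0.5]
finger_gap: -0.0
grip_force: 0.0
```

The fingers shut on nothing (gap 0), so they passed over the rim. I'll reopen and look.

send_rows(
  targets=[
    {"delta_pos": [0, 0, 0.02], "spin": 0},
    {"delta_pos": [0, 0, 0.02], "spin": 0},
    {"delta_pos": [0, 0, 0.02], "spin": 0},
    {"delta_pos": [0, 0, 0.02], "spin": 0},
  ],
  claw=0,
)

```text
time_s: 3.45
tcp_pos: [0.5914, 0.0799, 0.0964]
orientation: [0.0, 0.997, -0.072, -0.0]
force: [-0.3, -0.6, -0.6]
finger_gap: 0.0428
grip_force: 0.0
```

```bash
python3 - <<'E'
from h import *
a=snap('top','e0.png');b=snap('scene','e1.png')
s=state();print(s['tcp_pos'],s['finger_gap'],proj('scene',s['tcp_pos']))
f=lambda i,x,y,w,h:cv2.convertScaleAbs(cv2.resize(i[y:y+h,x:x+w],(400,400),interpolation=cv2.INTER_CUBIC),alpha=1.6)
cv2.imwrite('pics/e.png',np.hstack([f(a,260,140,130,130),f(b,290,120,100,100)]))
c=np.array([.5317,-.0448]);y=np.radians(-8.48);R=np.array([[np.cos(y),-np.sin(y)],[np.sin(y),np.cos(y)]])
for k in[(.103,.138),(.103,-.138),(-.103,.138)]:
  u=np.array(proj('scene',np.r_[c+R@k,.085]));print(u,(u-[290,120])*4+[400,0])
E
```

```text
[0.59097206 0.07986739 0.09586706] 0.04295643145740058 (np.float64(343.0653537147133), np.float64(176.27809517950263))
[359.72171614 190.72496818] [678.88686456 282.89987273]
[281.96484202 248.44758268] [367.85936808 513.79033072]
[312.25369519 149.86918151] [489.01478077 119.47672602]
```

View pics/e.png

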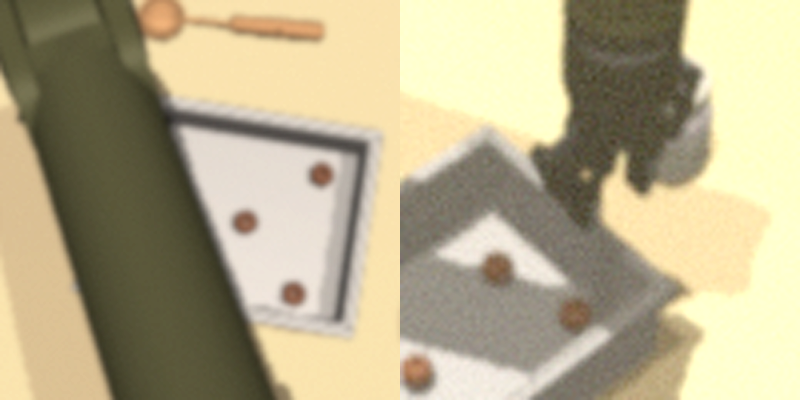

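The tote hasn't moved. Its left rim runs (489,128)–(680,290) in the right half, where predicted. The tips straddle it at (590,225) and (640,190), so they were simply too high. I'll go about 10 mm deeper.

send_rows(
  targets=[
    {"delta_pos": [0, 0, -0.015], "spin": 0},
    {"delta_pos": [0, 0, -0.025], "spin": 0},
    {"delta_pos": [0, 0, -0.031], "spin": 0},
    {"delta_pos": [0, 0, -0.031], "spin": 0},
  ],
)

```text
time_s: 3.88
tcp_pos: [0.5898, 0.0797, 0.0633]
orientation: [0.0, 0.997, -0.072, -0.002]
force: [0.5, 0.5, -0.6]
finger_gap: 0.0428
grip_force: 0.0
```

send_rows(
  targets=[
    {"delta_pos": [0, 0, 0], "spin": 0},
    {"delta_pos": [0, 0, 0], "spin": 0},
    {"delta_pos": [0, 0, 0], "spin": 0},
    {"delta_pos": [0, 0, 0], "spin": 0},
    {"delta_pos": [0, 0, 0], "spin": 0},
    {"delta_pos": [0, 0, 0], "spin": 0},
  ],
  claw=-1,
  newtons=20,
)

```text
time_s: 4.38
tcp_pos: [0.5917, 0.08, 0.066]
orientation: [0.0, 0.997, -0.072, 0.0]
force: [-0.5, 0.1, 0.2]
finger_gap: -0.0
grip_force: 0.0
```

```bash
python3 - <<'E'
from h import *
b=snap('scene','f1.png')
s=state();print(s['tcp_pos'],s['finger_gap'],s['joint_pos'].round(2))
u=np.array(proj('scene',s['tcp_pos']));print((u-[290,120])*6)
u=np.array(proj('scene',s['tcp_pos']+[0,0,.019]));print((u-[290,120])*6)
cv2.imwrite('pics/f.png',cv2.convertScaleAbs(cv2.resize(b[120:220,290:390],(600,600),interpolation=cv2.INTER_CUBIC),alpha=1.9))
E
```

```text
[0.59163108 0.07998575 0.06589204] -1.0935799843923081e-05 [ 0.36  0.39 -0.65  1.73  0.27  1.1  -2.09]
[317.09592211 376.66497051]
[318.69151243 352.48969875]
```

View pics/f.png

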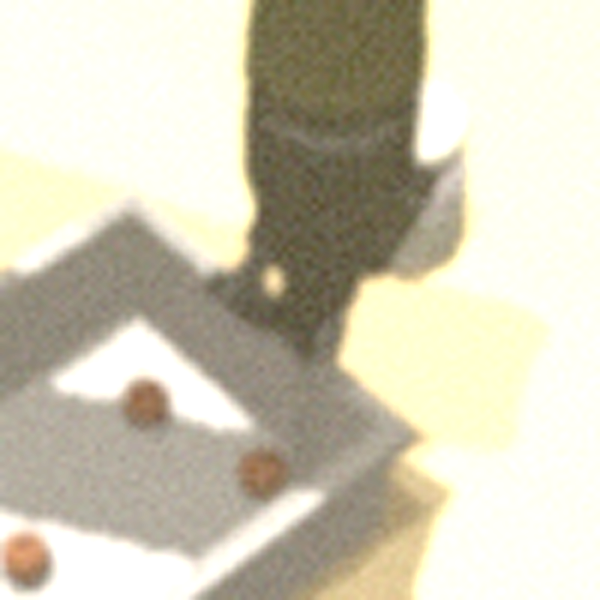

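In the enlarged scene crop the shut tips end near (320,367), about level with the rim line (320,355). The tips seem to sit higher than the TCP when part open. I'll reopen wider, go deeper so that the grasp point is at mid-rim, and close again.

send_rows(
  targets=[
    {"delta_pos": [0, 0, 0.03], "spin": 0},
    {"delta_pos": [0, 0, 0.03], "spin": 0},
    {"delta_pos": [0, 0, 0.03], "spin": 0},
    {"delta_pos": [0, 0, 0.03], "spin": 0},
    {"delta_pos": [0, 0, 0.01], "spin": 0},
    {"delta_pos": [0, 0, -0.003], "spin": 0},
    {"delta_pos": [0, 0, -0.012], "spin": 0},
    {"delta_pos": [0, 0, -0.012], "spin": 0},
  ],
  claw=0.3,
)

```text
time_s: 5.1
tcp_pos: [0.589, 0.0795, 0.0503]
orientation: [0.0, 0.997, -0.072, -0.003]
force: [-0.8, 0.3, -0.4]
finger_gap: 0.0556
grip_force: 0.0
```

send_rows(
  targets=[
    {"delta_pos": [0, 0, 0], "spin": 0},
    {"delta_pos": [0, 0, 0], "spin": 0},
    {"delta_pos": [0, 0, 0], "spin": 0},
    {"delta_pos": [0, 0, 0], "spin": 0},
    {"delta_pos": [0, 0, 0], "spin": 0},
    {"delta_pos": [0, 0, 0], "spin": 0},
    {"delta_pos": [0, 0, 0], "spin": 0},
  ],
  claw=-1,
  newtons=20,
)

```text
time_s: 5.68
tcp_pos: [0.5922, 0.0803, 0.0545]
orientation: [-0.0, 0.997, -0.072, 0.001]
force: [0.6, 0.9, 4.3]
finger_gap: 0.0112
grip_force: 23.0
```

Gripped: the gap is 11.2 mm at 23 N. Next I'll lift on the arc about the near-right bottom corner.

send_rows(
  targets=[
    {"delta_pos": [-0.001, -0.001, 0.005], "spin": 0},
    {"delta_pos": [-0.002, -0.002, 0.01], "spin": 0},
    {"delta_pos": [-0.003, -0.004, 0.016], "spin": 0},
    {"delta_pos": [-0.004, -0.006, 0.022], "spin": 0},
    {"delta_pos": [-0.006, -0.008, 0.03], "spin": 0},
    {"delta_pos": [-0.008, -0.011, 0.037], "spin": 0},
    {"delta_pos": [-0.01, -0.014, 0.045], "spin": 0},
    {"delta_pos": [-0.012, -0.017, 0.052], "spin": 0},
    {"delta_pos": [-0.014, -0.019, 0.06], "spin": 0},
    {"delta_pos": [-0.014, -0.019, 0.06], "spin": 0},
  ],
)

```text
time_s: 6.52
tcp_pos: [0.578, 0.0603, 0.1156]
orientation: [0.0, 0.997, -0.073, 0.001]
force: [0.8, 0.2, -4.3]
finger_gap: 0.0111
grip_force: 38.1
```

```bash
python3 - <<'E'
from h import *
a=snap('top','g0.png');b=snap('scene','g1.png')
s=state();print(s['tcp_pos'],s['finger_gap'],s['grip_force'],s['force'],s['moment'])
f=lambda i,x,y:cv2.convertScaleAbs(cv2.resize(i[y:y+150,x:x+133],(400,450),interpolation=cv2.INTER_CUBIC),alpha=1.7)
cv2.imwrite('pics/g.png',np.hstack([f(a,290,140),f(b,230,130)]))
E
```

```text
[0.57766241 0.06100847 0.11410396] 0.01140191423744524 37.618668547365814 [ 1.20353268  0.51549876 -2.75837859] [ 0.54146926 -0.24308988  0.0788551 ]
```

View pics/g.png

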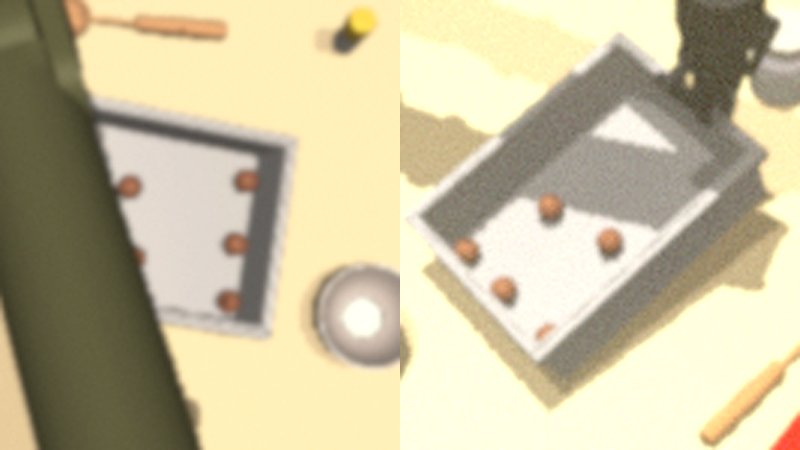

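The top half shows three beads already against the right wall, at (247,180), (235,243) and (228,300), and two more still rolling. So the tote is rolling to the right. I'll fit its pose from the rim corners.

```bash
cat > fit.py <<'E'
from h import *
from scipy.optimize import least_squares
from scipy.spatial.transform import Rotation as Ro
K={'FL':(.103,.138,.085),'FR':(.103,-.138,.085),'NR':(-.103,-.138,.085),'NL':(-.103,.138,.085)}
def fit(obs):
    def r(p):
        R=Ro.from_euler('ZYX',p[3:])
        return np.concatenate([np.array(proj(n,p[:3]+R.apply(K[k])))-uv for n,k,uv in obs])
    o=least_squares(r,[.53,-.05,.03,-.15,0,0],loss='soft_l1');R=Ro.from_euler('ZYX',o.x[3:])
    print('pos',o.x[:3].round(3),'yaw,pitch,roll',np.degrees(o.x[3:]).round(1),'res',r(o.x).round(1))
    for n,k in dict(NR=(-.095,-.13,0),FR=(.095,-.13,0),NL=(-.095,.13,0),FL=(.095,.13,0),P=(.04,.132,.08)).items(): print(n,(o.x[:3]+R.apply(k)).round(3))
    print('tilt',np.degrees(np.arccos(R.as_matrix()[2,2])))
E
python3 - <<'E'
from fit import *
t=lambda x,y:np.array([290+x/3,140+y/3]); s=lambda x,y:np.array([230+(x-400)/3,130+y/3])
fit([('top','FR',t(297,138)),('top','NR',t(270,337)),('scene','FL',s(768,155)),('scene','FR',s(540,360)),('scene','NR',s(408,215)),('scene','NL',s(618,38))])
E
```

```text
pos [ 0.523 -0.048  0.019] yaw,pitch,roll [-7.  -1.6  8.9] res [-0.7 -1.  -0.2  0.6  0.2 -0.  -0.3  0.  -2.4  0.6  0.6 -0.1]
NR [ 0.414 -0.164 -0.003]
FR [ 0.602 -0.187  0.002]
NL [0.444 0.091 0.037]
FL [0.633 0.068 0.042]
P [0.575 0.064 0.12 ]
tilt 9.051507182052902
```

The fit gives a roll of 9° and almost no pitch, because the flat pads resist pitching. Pinching the far-left corner diagonally puts the free hinge axis across the tote's diagonal instead. I'll set it back down gently, release, and rise.

send_rows(
  targets=[
    {"delta_pos": [0.001, 0.002, -0.007], "spin": 0},
    {"delta_pos": [0.003, 0.005, -0.015], "spin": 0},
    {"delta_pos": [0.005, 0.008, -0.023], "spin": 0},
    {"delta_pos": [0.007, 0.011, -0.031], "spin": 0},
    {"delta_pos": [0.009, 0.014, -0.039], "spin": 0},
    {"delta_pos": [0.011, 0.016, -0.047], "spin": 0},
    {"delta_pos": [0.013, 0.018, -0.054], "spin": 0},
    {"delta_pos": [0.014, 0.019, -0.058], "spin": 0},
    {"delta_pos": [0.014, 0.019, -0.06], "spin": 0},
    {"delta_pos": [0.014, 0.019, -0.06], "spin": 0},
  ],
)

```text
time_s: 7.45
tcp_pos: [0.5909, 0.0799, 0.0555]
orientation: [0.001, 0.997, -0.073, -0.001]
force: [-7.9, -0.9, 12.6]
finger_gap: 0.0115
grip_force: 23.7
```

send_rows(
  targets=[
    {"delta_pos": [0, 0, 0], "spin": 0},
    {"delta_pos": [0, 0, 0], "spin": 0},
    {"delta_pos": [0, 0, 0.01], "spin": 0},
    {"delta_pos": [0, 0, 0.04], "spin": 0},
    {"delta_pos": [0, 0, 0.07], "spin": 0},
    {"delta_pos": [0, 0, 0.1], "spin": 0},
    {"delta_pos": [0.02, 0.02, 0.1], "spin": 0},
    {"delta_pos": [0.05, 0.05, 0.1], "spin": 0},
    {"delta_pos": [0.075, 0.075, 0.1], "spin": 0},
    {"delta_pos": [0.075, 0.075, 0.1], "spin": 0},
  ],
  claw=0.3,
)

```text
time_s: 8.28
tcp_pos: [0.6688, 0.1618, 0.1529]
orientation: [-0.003, 0.998, -0.07, 0.0]
force: [-3.3, 0.1, -0.5]
finger_gap: 0.0555
grip_force: 0.0
```

```bash
python3 - <<'E'
from h import *
a=snap('top','i0.png');b=snap('scene','i1.png')
s=state();print(s['tcp_pos'],s['orientation'],s['finger_gap'],s['joint_pos'].round(2))
f=lambda i,x,y:cv2.convertScaleAbs(cv2.resize(i[y:y+150,x:x+133],(400,450),interpolation=cv2.INTER_CUBIC),alpha=1.7)
cv2.imwrite('pics/i.png',np.hstack([f(a,270,150),f(b,230,130)]))
E
```

```text
[0.66653435 0.1568403  0.15309831] [-5.94696630e-04  9.97465360e-01 -7.11481811e-02 -6.61887468e-04] 0.05553095932409412 [ 0.21  0.51 -0.67  1.41  0.31  1.33 -2.19]
```

View pics/i.png

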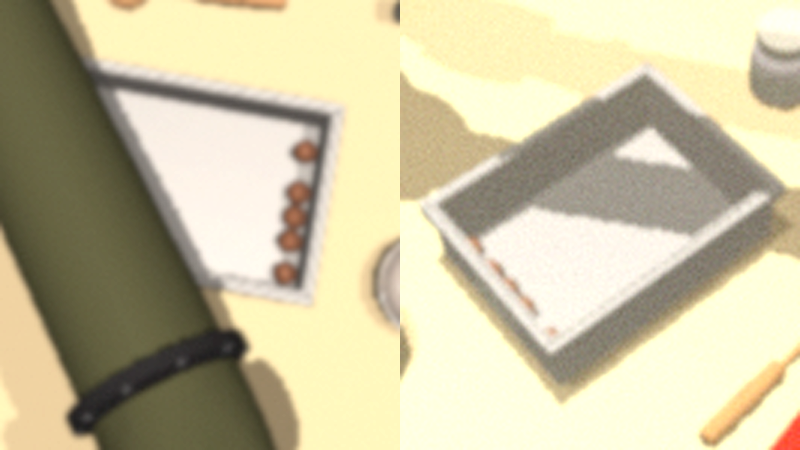

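All five beads now line the right wall, at (305,150), (298,190), (294,215), (290,240) and (285,272) in the top half. Packed in one column they would reach 117 mm from the corner, so I have to break the column first. The plan is to grip the right wall and roll them back part-way to mid-floor, so the diagonal tilt then fills both walls. First I'll refit the tote pose.

```bash
python3 - <<'E'
from fit import *
t=lambda x,y:np.array([270+x/3,150+y/3]); s=lambda x,y:np.array([230+(x-400)/3,130+y/3])
fit([('top','FR',t(342,108)),('top','NR',t(311,302)),('scene','FL',s(785,190)),('scene','FR',s(550,354)),('scene','NR',s(422,207)),('scene','NL',s(648,66))])
E
cat > beads.py <<'E'
from h import *
from scipy.spatial.transform import Rotation as Ro
import sys
def beads(c,yaw,n='top',z=.017,save=None):
    im=optics.get_image(n)
    if save: cv2.imwrite(save,im)
    i=im.astype(int);m=((i[...,2]-i[...,0])*100>45*i[...,2])&(i[...,2]<170)
    k,_,st,ce=cv2.connectedComponentsWithStats(m.astype(np.uint8))
    for j in range(1,k):
        p=ray(n,*ce[j],z)[:2]-c; q=np.array([[np.cos(yaw),np.sin(yaw)],[-np.sin(yaw),np.cos(yaw)]])@p
        if abs(q[0])<.1 and abs(q[1])<.135 and st[j,4]>5: print(n,q.round(3),'area',st[j,4])
E
python3 - <<'E'
from beads import *
i=cv2.imread('pics/i0.png');print(i[150+int(215/3),270+98],i[222,340],i[200,330])
E
```

```text
pos [ 0.529 -0.046 -0.01 ] yaw,pitch,roll [-9.5 -0.5 -0.9] res [ 0.1 -1.1 -0.8  1.2  0.3 -0.2  0.2  0.6 -0.8 -0.2 -0.1  0.2]
NR [ 0.414 -0.158 -0.009]
FR [ 0.601 -0.19  -0.007]
NL [ 0.456  0.098 -0.013]
FL [ 0.644  0.067 -0.011]
P [0.589 0.079 0.069]
tilt 1.001329349393403
[46 63 96] [139 145 151] [136 142 148]
```

send_rows(
  targets=[
    {"delta_pos": [-0.015, -0.036, 0], "spin": -1},
    {"delta_pos": [-0.03, -0.072, 0], "spin": -1},
    {"delta_pos": [-0.045, -0.108, 0], "spin": -1},
    {"delta_pos": [-0.06, -0.144, 0], "spin": -1},
    {"delta_pos": [-0.075, -0.18, 0], "spin": -1},
    {"delta_pos": [-0.09, -0.216, 0], "spin": -1},
    {"delta_pos": [-0.105, -0.252, 0], "spin": -1},
    {"delta_pos": [-0.12, -0.288, 0], "spin": -1},
    {"delta_pos": [-0.133, -0.32, 0], "spin": -1},
    {"delta_pos": [-0.139, -0.334, 0], "spin": -1},
  ],
)

```text
time_s: 9.22
tcp_pos: [0.5236, -0.1866, 0.1542]
orientation: [0.002, 0.996, -0.086, -0.0]
force: [-0.1, 0.0, -0.1]
finger_gap: 0.056
grip_force: 0.0
```

send_rows(
  targets=[
    {"delta_pos": [0, 0, -0.01], "spin": 0},
    {"delta_pos": [0, 0, -0.04], "spin": 0},
    {"delta_pos": [0, 0, -0.07], "spin": 0},
    {"delta_pos": [0, 0, -0.09], "spin": 0},
    {"delta_pos": [0, 0, -0.103], "spin": 0},
    {"delta_pos": [0, 0, -0.103], "spin": 0},
  ],
)

```text
time_s: 9.72
tcp_pos: [0.5249, -0.178, 0.0479]
orientation: [-0.001, 0.997, -0.081, -0.003]
force: [-0.7, -0.2, -0.4]
finger_gap: 0.0555
grip_force: 0.0
```

send_rows(
  targets=[
    {"delta_pos": [0, 0, 0], "spin": 0},
    {"delta_pos": [0, 0, 0], "spin": 0},
    {"delta_pos": [0, 0, 0], "spin": 0},
    {"delta_pos": [0, 0, 0], "spin": 0},
    {"delta_pos": [0, 0, 0], "spin": 0},
    {"delta_pos": [0, 0, 0], "spin": 0},
  ],
  claw=-1,
  newtons=20,
)

```text
time_s: 10.22
tcp_pos: [0.5289, -0.1788, 0.0524]
orientation: [0.0, 0.997, -0.081, 0.001]
force: [-0.8, 1.4, 7.5]
finger_gap: 0.0111
grip_force: 22.3
```

```bash
python3 - <<'E'
from beads import *
beads(np.array([.529,-.046]),np.radians(-9),save='pics/j0.png')
beads(np.array([.529,-.046]),np.radians(-9),'scene',save='pics/j1.png')
print(state()['tcp_pos'])
E
```

```text
top [ 0.063 -0.114] area 8
top [ 0.001 -0.113] area 54
top [-0.038 -0.113] area 25
top [-0.073 -0.112] area 21
[ 0.52893339 -0.17886326  0.05242171]
```

send_rows(
  targets=[
    {"delta_pos": [0, 0.002, 0.009], "spin": 0},
    {"delta_pos": [0.001, 0.005, 0.018], "spin": 0},
    {"delta_pos": [0.001, 0.008, 0.027], "spin": 0},
    {"delta_pos": [0.002, 0.011, 0.036], "spin": 0},
    {"delta_pos": [0.003, 0.015, 0.045], "spin": 0},
    {"delta_pos": [0.003, 0.019, 0.054], "spin": 0},
  ],
)

```text
time_s: 10.82
tcp_pos: [0.5305, -0.1597, 0.1055]
orientation: [0.0, 0.997, -0.081, 0.0]
force: [0.1, -0.4, -4.9]
finger_gap: 0.0113
grip_force: 42.0
```

```bash
python3 - <<'E'
from beads import *
beads(np.array([.529,-.046]),np.radians(-9),save='pics/k0.png')
beads(np.array([.529,-.046]),np.radians(-9),'scene',save='pics/k1.png')
print(state()['tcp_pos'])
E
```

```text
top [ 0.005 -0.084] area 66
top [-0.035 -0.083] area 25
top [-0.072 -0.083] area 26
scene [-0.028 -0.053] area 50
[ 0.53184154 -0.15910472  0.10666858]
```

send_rows(
  targets=[
    {"delta_pos": [0, 0, 0], "spin": 0},
  ],
)

```text
time_s: 11.0
tcp_pos: [0.5308, -0.1598, 0.1051]
orientation: [0.0, 0.997, -0.081, 0.0]
force: [0.1, -0.5, -5.8]
finger_gap: 0.0112
grip_force: 42.8
```

```bash
python3 - <<'E'
from beads import *
beads(np.array([.529,-.046]),np.radians(-9),save='pics/l0.png')
E
```

```text
top [ 0.059 -0.029] area 19
top [ 0.013 -0.029] area 21
top [-0.014 -0.029] area 23
top [-0.04  -0.029] area 23
top [-0.075 -0.029] area 18
```

send_rows(
  targets=[
    {"delta_pos": [-0.001, -0.009, -0.024], "spin": 0},
    {"delta_pos": [-0.003, -0.016, -0.044], "spin": 0},
    {"delta_pos": [-0.003, -0.019, -0.053], "spin": 0},
    {"delta_pos": [-0.003, -0.019, -0.054], "spin": 0},
    {"delta_pos": [-0.003, -0.019, -0.054], "spin": 0},
    {"delta_pos": [-0.003, -0.019, -0.054], "spin": 0},
  ],
)

```text
time_s: 11.55
tcp_pos: [0.5277, -0.1791, 0.0507]
orientation: [-0.0, 0.997, -0.082, 0.0]
force: [0.7, -0.3, -2.0]
finger_gap: 0.0114
grip_force: 22.8
```

```bash
python3 - <<'E'
from beads import *
beads(np.array([.529,-.046]),np.radians(-9),save='pics/m0.png')
beads(np.array([.529,-.046]),np.radians(-9),'scene')
E
```

```text
top [0.039 0.113] area 20
top [-0.002  0.114] area 23
top [-0.028  0.114] area 25
top [-0.062  0.11 ] area 44
scene [-0.081  0.103] area 23
scene [-0.03   0.113] area 78
scene [0.038 0.112] area 20
```

The beads rolled all the way to the left wall (y' ≈ +0.113). I'll regrip the left wall and use a short, gentle tilt pulse to bring the column to mid-right.

send_rows(
  targets=[
    {"delta_pos": [0, 0, 0], "spin": 0},
    {"delta_pos": [0, 0, 0], "spin": 0},
    {"delta_pos": [0, 0, 0.015], "spin": 0},
    {"delta_pos": [0, 0, 0.05], "spin": 0},
    {"delta_pos": [0, 0, 0.085], "spin": 0},
    {"delta_pos": [0.003, 0.02, 0.1], "spin": 0},
    {"delta_pos": [0.008, 0.055, 0.1], "spin": 0},
    {"delta_pos": [0.014, 0.09, 0.1], "spin": 0},
    {"delta_pos": [0.02, 0.125, 0.1], "spin": 0},
    {"delta_pos": [0.025, 0.16, 0.1], "spin": 0},
  ],
  claw=0.3,
)

```text
time_s: 12.48
tcp_pos: [0.5528, -0.0174, 0.1514]
orientation: [0.0, 0.997, -0.081, 0.001]
force: [0.3, -0.1, 0.5]
finger_gap: 0.0548
grip_force: 0.0
```

send_rows(
  targets=[
    {"delta_pos": [0.005, 0.035, 0], "spin": 0},
    {"delta_pos": [0.01, 0.07, 0], "spin": 0},
    {"delta_pos": [0.015, 0.1, 0], "spin": 0},
    {"delta_pos": [0.015, 0.1, 0], "spin": 0},
    {"delta_pos": [0.015, 0.1, -0.03], "spin": 0},
    {"delta_pos": [0.015, 0.1, -0.06], "spin": 0},
    {"delta_pos": [0.015, 0.1, -0.085], "spin": 0},
    {"delta_pos": [0.015, 0.1, -0.098], "spin": 0},
    {"delta_pos": [0.015, 0.1, -0.098], "spin": 0},
  ],
)

```text
time_s: 13.23
tcp_pos: [0.565, 0.0804, 0.0497]
orientation: [0.0, 0.997, -0.081, -0.003]
force: [-0.5, -0.7, -0.2]
finger_gap: 0.0551
grip_force: 0.0
```

send_rows(
  targets=[
    {"delta_pos": [0, 0, 0], "spin": 0},
    {"delta_pos": [0, 0, 0], "spin": 0},
    {"delta_pos": [0, 0, 0], "spin": 0},
    {"delta_pos": [0, 0, 0], "spin": 0},
    {"delta_pos": [0, 0, 0], "spin": 0},
    {"delta_pos": [0, 0, 0], "spin": 0},
  ],
  claw=-1,
  newtons=20,
)

```text
time_s: 13.73
tcp_pos: [0.5689, 0.0814, 0.0545]
orientation: [-0.0, 0.997, -0.081, 0.002]
force: [-0.6, 0.5, 7.2]
finger_gap: 0.0114
grip_force: 22.7
```

send_rows(
  targets=[
    {"delta_pos": [0, -0.002, 0.009], "spin": 0},
    {"delta_pos": [-0.001, -0.005, 0.018], "spin": 0},
    {"delta_pos": [-0.001, -0.008, 0.027], "spin": 0},
    {"delta_pos": [-0.002, -0.011, 0.036], "spin": 0},
    {"delta_pos": [-0.003, -0.015, 0.045], "spin": 0},
    {"delta_pos": [-0.002, -0.009, 0.03], "spin": 0},
    {"delta_pos": [-0.001, -0.003, 0.012], "spin": 0},
    {"delta_pos": [0, 0, 0], "spin": 0},
    {"delta_pos": [0, 0, 0], "spin": 0},
    {"delta_pos": [0, 0, 0], "spin": 0},
  ],
)

```text
time_s: 14.57
tcp_pos: [0.5678, 0.0811, 0.0529]
orientation: [-0.0, 0.997, -0.081, 0.0]
force: [0.6, 2.0, -3.0]
finger_gap: 0.011
grip_force: 23.4
```

```bash
python3 - <<'E'
from beads import *
c=np.array([.529,-.046]);y=np.radians(-9)
beads(c,y,save='pics/n0.png');beads(c,y,'scene',save='pics/n1.png');beads(c,y);
E
```

```text
top [0.04  0.025] area 16
top [0.014 0.021] area 18
top [-0.008  0.03 ] area 9
scene [0.004 0.019] area 45
scene [0.04 0.02] area 19
top [0.042 0.017] area 21
top [0.016 0.012] area 17
top [-0.008  0.024] area 20
```

The beads are slowing near mid-floor (y' ≈ +0.01), as wanted. I'll release and regrip at the far-left corner on the diagonal, turning +135° so the last joint stays in range.

send_rows(
  targets=[
    {"delta_pos": [0, 0, 0], "spin": 0},
    {"delta_pos": [0, 0, 0], "spin": 0},
    {"delta_pos": [0, 0, 0.015], "spin": 0},
    {"delta_pos": [0, 0, 0.05], "spin": 0},
    {"delta_pos": [0, 0, 0.085], "spin": 0},
    {"delta_pos": [0.01, 0, 0.1], "spin": 7},
    {"delta_pos": [0.02, 0, 0.1], "spin": 14},
    {"delta_pos": [0.03, -0.005, 0.1], "spin": 21},
    {"delta_pos": [0.04, -0.01, 0.1], "spin": 28},
    {"delta_pos": [0.05, -0.015, 0.1], "spin": 35},
  ],
  claw=0.4,
)

```text
time_s: 15.55
tcp_pos: [0.618, 0.0653, 0.1533]
orientation: [0.001, 0.974, 0.225, 0.0]
force: [0.0, -0.1, 0.1]
finger_gap: 0.0598
grip_force: 0.0
```

send_rows(
  targets=[
    {"delta_pos": [0.005, 0, 0], "spin": 7},
    {"delta_pos": [0.01, 0, 0], "spin": 14},
    {"delta_pos": [0.015, 0, 0], "spin": 21},
    {"delta_pos": [0.022, 0, 0], "spin": 28},
    {"delta_pos": [0.022, 0, 0], "spin": 35},
    {"delta_pos": [0.022, 0, 0], "spin": 42},
    {"delta_pos": [0.022, 0, 0], "spin": 49},
    {"delta_pos": [0.022, 0, 0], "spin": 56},
    {"delta_pos": [0.022, 0, 0], "spin": 63},
    {"delta_pos": [0.022, 0, 0], "spin": 70},
  ],
)

```text
time_s: 16.38
tcp_pos: [0.6395, 0.0653, 0.1529]
orientation: [0.0, 0.669, 0.743, -0.0]
force: [-0.2, -0.7, 0.5]
finger_gap: 0.0601
grip_force: 0.0
```

send_rows(
  targets=[
    {"delta_pos": [0, 0, 0], "spin": 7},
    {"delta_pos": [0, 0, 0], "spin": 14},
    {"delta_pos": [0, 0, 0], "spin": 21},
    {"delta_pos": [0, 0, 0], "spin": 28},
    {"delta_pos": [0, 0, 0], "spin": 30},
    {"delta_pos": [0, 0, 0], "spin": 30},
  ],
)

```text
time_s: 16.88
tcp_pos: [0.6395, 0.0653, 0.1526]
orientation: [-0.0, 0.456, 0.89, -0.0]
force: [0.8, -0.9, 0.7]
finger_gap: 0.0592
grip_force: 0.0
```

```bash
python3 - <<'E'
from beads import *
c=np.array([.529,-.046]);y=np.radians(-9)
a=snap('top','p0.png');b=snap('scene','p1.png')
beads(c,y);beads(c,y,'scene')
s=state();q=s['orientation'];print(s['tcp_pos'],s['finger_gap'],s['joint_pos'].round(2));print(2*np.degrees(np.arctan2(q[2],q[1]))-90)
f=lambda i,x,y:cv2.convertScaleAbs(cv2.resize(i[y:y+150,x:x+133],(400,450),interpolation=cv2.INTER_CUBIC),alpha=1.7)
cv2.imwrite('pics/p.png',np.hstack([f(a,270,150),f(b,250,130)]))
E
```

```text
top [-0.064  0.034] area 23
scene [-0.069  0.037] area 19
scene [-0.035  0.023] area 16
scene [-0.009  0.019] area 7
scene [0.042 0.009] area 11
[0.63951647 0.06572831 0.15276598] 0.059797722443877654 [ 0.65  0.58 -1.11  1.52  0.53  1.37  0.12]
35.62017566644249
```

View pics/p.png

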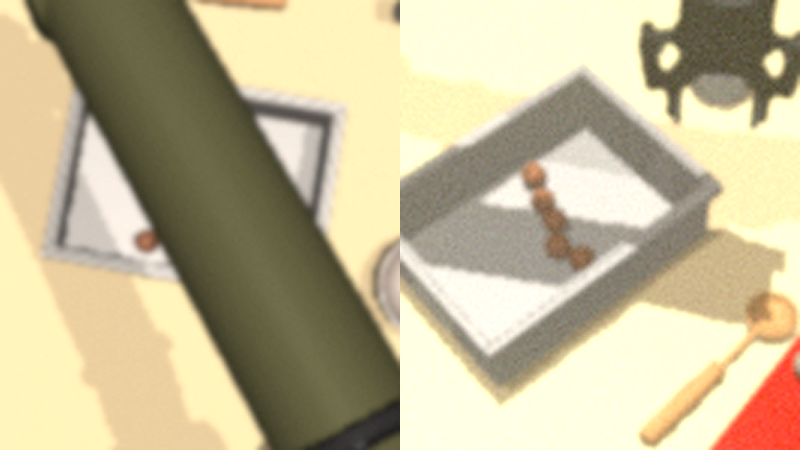

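The five beads lie in a slanted line at mid-floor (right half: (532,175) to (582,257)), and the gripper is turned to the diagonal. I'll refit the tote corner quickly before descending.

```bash
python3 - <<'E'
from fit import *
K['AP']=(.093,.128,.085)
t=lambda x,y:np.array([270+x/3,150+y/3]); s=lambda x,y:np.array([250+(x-400)/3,130+y/3])
fit([('top','NL',t(43,257)),('top','FR',t(345,105)),('scene','FL',s(720,187)),('scene','FR',s(490,355)),('scene','NL',s(583,68))])
print(ray('scene',*s(720,187),.085),ray('top',*t(43,257),.085),ray('top',*t(345,105),.085))
E
```

```text
pos [ 0.528 -0.05  -0.009] yaw,pitch,roll [-8.7 -1.5 -1.2] res [-0.8  0.3  0.1 -0.4  0.6  0.1 -0.5  0.2 -0.4  0.1]
NR [ 0.415 -0.164 -0.009]
FR [ 0.602 -0.193 -0.004]
NL [ 0.454  0.093 -0.014]
FL [ 0.642  0.064 -0.009]
P [0.586 0.076 0.07 ]
tilt 1.909382654210457
[0.65077674 0.06651861 0.085     ] [0.44532878 0.10032596 0.085     ] [ 0.60540758 -0.19894013  0.085     ]
```

send_rows(
  targets=[
    {"delta_pos": [0, -0.003, -0.03], "spin": 4},
    {"delta_pos": [0, -0.003, -0.06], "spin": 4},
    {"delta_pos": [0, -0.003, -0.085], "spin": 4},
    {"delta_pos": [0, -0.003, -0.104], "spin": 4},
    {"delta_pos": [0, -0.003, -0.104], "spin": 4},
  ],
)

```text
time_s: 17.5
tcp_pos: [0.6365, 0.0618, 0.0443]
orientation: [-0.003, 0.425, 0.905, -0.002]
force: [-0.5, -0.4, -0.1]
finger_gap: 0.0599
grip_force: 0.0
```

send_rows(
  targets=[
    {"delta_pos": [0, 0, 0], "spin": 0},
    {"delta_pos": [0, 0, 0], "spin": 0},
    {"delta_pos": [0, 0, 0], "spin": 0},
    {"delta_pos": [0, 0, 0], "spin": 0},
    {"delta_pos": [0, 0, 0], "spin": 0},
    {"delta_pos": [0, 0, 0], "spin": 0},
  ],
  claw=-1,
  newtons=20,
)

```text
time_s: 18.0
tcp_pos: [0.6405, 0.0638, 0.0506]
orientation: [0.001, 0.425, 0.905, 0.001]
force: [-1.8, 0.5, 6.6]
finger_gap: 0.0283
grip_force: 19.0
```

The gap is 28.3 mm, exactly what a diagonal corner pinch should give. Now I'll tilt.

send_rows(
  targets=[
    {"delta_pos": [-0.001, -0.001, 0.008], "spin": 0},
    {"delta_pos": [-0.003, -0.003, 0.016], "spin": 0},
    {"delta_pos": [-0.005, -0.005, 0.024], "spin": 0},
    {"delta_pos": [-0.007, -0.007, 0.032], "spin": 0},
    {"delta_pos": [-0.009, -0.009, 0.04], "spin": 0},
    {"delta_pos": [-0.011, -0.011, 0.048], "spin": 0},
    {"delta_pos": [-0.014, -0.014, 0.056], "spin": 0},
    {"delta_pos": [-0.016, -0.016, 0.064], "spin": 0},
    {"delta_pos": [-0.019, -0.019, 0.072], "spin": 0},
    {"delta_pos": [-0.022, -0.022, 0.08], "spin": 0},
  ],
)

```text
time_s: 18.83
tcp_pos: [0.6172, 0.0406, 0.1295]
orientation: [0.0, 0.425, 0.905, -0.0]
force: [0.4, -0.7, -4.2]
finger_gap: 0.0252
grip_force: 25.9
```

send_rows(
  targets=[
    {"delta_pos": [-0.003, -0.003, 0.008], "spin": 0},
    {"delta_pos": [-0.006, -0.006, 0.016], "spin": 0},
    {"delta_pos": [-0.01, -0.01, 0.024], "spin": 0},
    {"delta_pos": [-0.014, -0.014, 0.032], "spin": 0},
    {"delta_pos": [-0.018, -0.018, 0.04], "spin": 0},
    {"delta_pos": [-0.021, -0.021, 0.044], "spin": 0},
    {"delta_pos": [-0.021, -0.021, 0.044], "spin": 0},
    {"delta_pos": [-0.021, -0.021, 0.044], "spin": 0},
    {"delta_pos": [-0.021, -0.021, 0.044], "spin": 0},
    {"delta_pos": [-0.021, -0.021, 0.044], "spin": 0},
  ],
)

```text
time_s: 19.67
tcp_pos: [0.5965, 0.0204, 0.1724]
orientation: [-0.0, 0.425, 0.905, 0.0]
force: [1.7, 1.1, -1.3]
finger_gap: 0.0244
grip_force: 21.9
```

```bash
python3 - <<'E'
from h import *
s=state();print(s['tcp_pos'],s['finger_gap'],s['grip_force'],s['force'])
a=snap('top','q0.png');b=snap('scene','q1.png')
f=lambda i,x,y,w,h:cv2.convertScaleAbs(cv2.resize(i[y:y+h,x:x+w],(400,600),interpolation=cv2.INTER_CUBIC),alpha=1.7)
cv2.imwrite('pics/q.png',np.hstack([f(a,280,140,120,180),f(b,220,110,140,210)]))
E
```

```text
[0.59647538 0.02044678 0.17241132] 0.02442130798566195 21.931730252690613 [ 1.68518409  1.08155884 -1.27341902]
```

View pics/q.png

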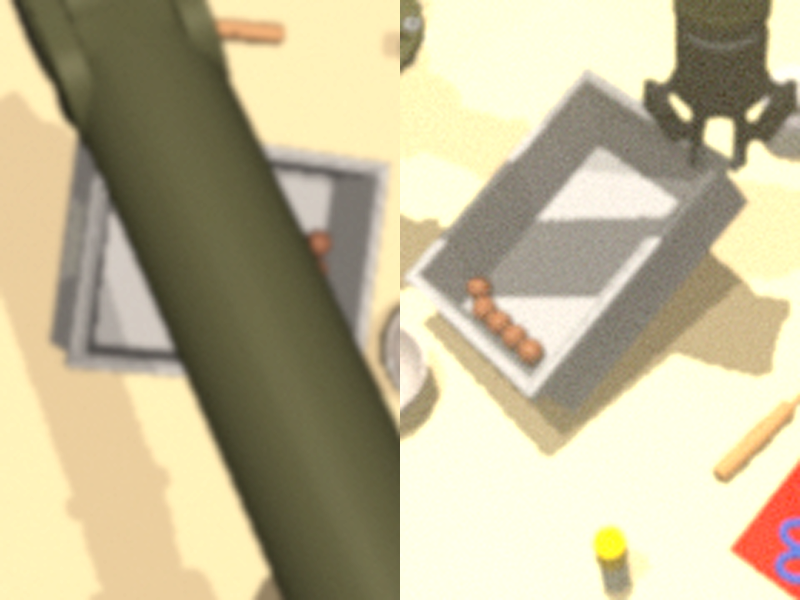

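The view shows four beads along the right wall, at (483,307), (497,320), (513,335) and (530,350), and one beside them at (480,287). I'll fit the pose and the bead distances from the corner.

```bash
cat >> fit.py <<'E'
def beadpos(p,bs):
    R=Ro.from_euler('ZYX',p[3:]);m=optics.camera_model('scene');T=np.array(m['world_to_cam']);c=-T[:3,:3].T@T[:3,3]
    for u,v in bs:
        d=T[:3,:3].T@np.array([(u-m['cx'])/m['fx'],(v-m['cy'])/m['fy'],1])
        cl=R.inv().apply(c-p[:3]);dl=R.inv().apply(d);q=cl+dl*(.017-cl[2])/dl[2]
        print('bead',q.round(3),'dist NR',np.linalg.norm(q-[-.091,-.126,.004]).round(3))
E
sed -i "s/    print('tilt'/    global last; last=o.x\n    print('tilt'/" fit.py
python3 - <<'E'
import fit; from fit import *
t=lambda x,y:np.array([280+x*.3,140+y*.3]); s=lambda x,y:np.array([220+(x-400)*.35,110+y*.35])
for obs in([('top','FR',t(388,162)),('top','NL',t(70,368)),('scene','NL',s(587,73)),('scene','FL',s(735,178)),('scene','FR',s(535,392)),('scene','NR',s(410,277))],):
    fit.fit(obs); beadpos(fit.last,[s(*b) for b in[(480,287),(483,307),(497,320),(513,335),(530,350)]])
E
```

```text
Traceback (most recent call last):
AttributeError: 'function' object has no attribute 'fit'
```

```bash
cat > r.py <<'E'
import fit as F; from h import *
t=lambda x,y:np.array([280+x*.3,140+y*.3]); s=lambda x,y:np.array([220+(x-400)*.35,110+y*.35])
E
python3 - <<'E'
from r import *
F.fit([('top','FR',t(388,162)),('top','NL',t(70,368)),('scene','NL',s(587,73)),('scene','FL',s(735,178)),('scene','FR',s(535,392)),('scene','NR',s(410,277))])
F.beadpos(F.last,[s(*b) for b in[(480,287),(483,307),(497,320),(513,335),(530,350)]])
E
```

```text
pos [ 0.507 -0.065  0.046] yaw,pitch,roll [-4.5 -5.1 17.7] res [-0.6  0.  -0.9 -0.1  0.2  0.1  0.5 -1.9 -0.6  3.9 -4.2  0.4]
NR [ 0.406 -0.182 -0.002]
FR [ 0.595 -0.196  0.015]
NL [0.418 0.066 0.077]
FL [0.607 0.051 0.094]
P [0.544 0.034 0.166]
tilt 18.36804280900463
bead [-0.073 -0.092  0.017] dist NR 0.04
bead [-0.054 -0.105  0.017] dist NR 0.045
bead [-0.031 -0.106  0.017] dist NR 0.065
bead [-0.005 -0.106  0.017] dist NR 0.09
bead [ 0.022 -0.106  0.017] dist NR 0.115
```

By the fit the roll is about 18° and the pitch only about 5°. The last bead is near 115 mm, because the column is wedged on the near-wall bead. More lift, and so more pitch, should squeeze the column in. I'll raise gently, shifting less in -y so the corner slides away from the bowl.

send_rows(
  targets=[
    {"delta_pos": [-0.001, -0.001, 0.004], "spin": 0},
    {"delta_pos": [-0.002, -0.002, 0.008], "spin": 0},
    {"delta_pos": [-0.004, -0.003, 0.012], "spin": 0},
    {"delta_pos": [-0.005, -0.004, 0.016], "spin": 0},
    {"delta_pos": [-0.007, -0.005, 0.02], "spin": 0},
    {"delta_pos": [-0.008, -0.006, 0.024], "spin": 0},
    {"delta_pos": [-0.01, -0.006, 0.028], "spin": 0},
    {"delta_pos": [-0.01, -0.007, 0.032], "spin": 0},
    {"delta_pos": [-0.01, -0.007, 0.032], "spin": 0},
    {"delta_pos": [-0.01, -0.007, 0.032], "spin": 0},
  ],
)

```text
time_s: 20.6
tcp_pos: [0.5866, 0.0128, 0.2049]
orientation: [0.0, 0.425, 0.905, -0.0]
force: [0.4, -0.2, 0.5]
finger_gap: 0.0
grip_force: 0.0
```

```bash
cat > edge.py <<'E'
from h import *
from scipy.optimize import least_squares
from scipy.spatial.transform import Rotation as Ro
import fit as F
def box(a,b,z): return [((a*i,b*j,z),(a*k,b*l,z)) for i,j,k,l in[(1,1,1,-1),(1,-1,-1,-1),(-1,-1,-1,1),(-1,1,1,1)]]
def track(p0,n=('scene','top'),pre='v'):
    L=box(.103,.138,.085)+box(.091,.126,.085)
    pts=np.array([np.array(a)+(np.array(b)-a)*t for a,b in L for t in np.linspace(.05,.95,25)])
    ims={k:snap(k,f'{pre}_{k}.png') for k in n};dt={}
    for k,i in ims.items():
        g=cv2.bilateralFilter(i,5,25,3); e=cv2.Canny(g,25,60)
        dt[k]=cv2.distanceTransform(255-e,cv2.DIST_L2,5)
    def r(p):
        R=Ro.from_euler('ZYX',p[3:]);w=R.apply(pts)+p[:3];o=[]
        for k in n:
            uv=np.array([proj(k,q) for q in w]).astype(np.float32)
            d=cv2.remap(dt[k],uv[:,0].reshape(-1,1),uv[:,1].reshape(-1,1),cv2.INTER_LINEAR).ravel()
            o.append(np.minimum(d,6)*(.4 if k=='top' else 1))
        return np.concatenate(o)
    best=None
    for dp in np.radians([-6,-3,0,3]):
      for dr in np.radians([-4,0,4,8]):
        q=np.array(p0,float);q[4]+=dp;q[5]+=dr
        o=least_squares(r,q,loss='cauchy',f_scale=1,diff_step=2e-3,x_scale=[.02,.02,.02,.1,.1,.1])
        if best is None or o.cost<best.cost: best=o
    p=best.x;R=Ro.from_euler('ZYX',p[3:])
    print('cost',best.cost,'pos',p[:3].round(3),'ypr',np.degrees(p[3:]).round(1),'tilt',np.degrees(np.arccos(R.as_matrix()[2,2])).round(1))
    for nm,k in dict(NR=(-.095,-.13,0),FR=(.095,-.13,0),NL=(-.095,.13,0),NRrim=(-.103,-.138,.085)).items(): print(nm,(p[:3]+R.apply(k)).round(3))
    i=ims['scene'].astype(int);m=((i[...,2]-i[...,0])*100>45*i[...,2])&(i[...,2]<190)
    m[:,:225]=0;m[:,360:]=0;m[:160]=0;m[265:]=0
    k,lab,st,ce=cv2.connectedComponentsWithStats(m.astype(np.uint8))
    for j in range(1,k):
        if st[j,4]>5: print(ce[j].round(1),st[j].tolist());F.beadpos(p,[ce[j]])
    return p
E
python3 - <<'E'
from edge import *
s=state();print(s['tcp_pos'],s['finger_gap'],s['grip_force'],s['force'])
track([.507,-.06,.05,-.08,-.12,.38])
E
```

```text
[0.58658611 0.0127794  0.20490448] 4.960929390634736e-05 0.0 [ 0.36727261 -0.18183034  0.49985897]Traceback (most recent call last):
  File "<stdin>", line 3, in <module>
  File "edge.py", line 24, in track
    o=least_squares(r,q,loss='cauchy',f_scale=1,diff_step=2e-3,x_scale=[.02,.02,.02,.1,.1,.1])
    return func(*args, **kwargs)
    result = trf(vector_fun.fun, vector_fun.jac, x0, f0, J0, lb, ub, ftol, xtol,
                 gtol, max_nfev, x_scale, loss_function, tr_solver,
                 tr_options.copy(), verbose, callback=callback_wrapped)
    return trf_no_bounds(
        fun, jac, x0, f0, J0, ftol, xtol, gtol, max_nfev, x_scale,
        loss_function, tr_solver, tr_options, verbose, callback=callback)
    f_new = fun(x_new)
    self._update_fun()
    ~~~~~~~~~~~~~~~~^^
    self.f = self.fun_wrapped(xp_copy(self.x))
             ~~~~~~~~~~~~~~~~^^^^^^^^^^^^^^^^^
    return np.atleast_1d(self.fun(x))
                         ~~~~~~~~^^^
    return self.f(x, *self.args, **self.kwargs)
           ~~~~~~^^^^^^^^^^^^^^^^^^^^^^^^^^^^^^
  File "edge.py", line 16, in r
    uv=np.array([proj(k,q) for q in w]).astype(np.float32)
                 ~~~~^^^^^
  File "h.py", line 9, in proj
    m=optics.camera_model(n); q=np.array(m['world_to_cam'])@np.r_[p,1]
ValueError: time passes only in moves, steps and waits
```

The corner pinch slid off and the tote dropped back, because the pads held too little of the rim. I'll cache the camera model, move the arm aside and locate the tote and beads.

send_rows(
  targets=[
    {"delta_pos": [0.005, 0.03, 0], "spin": 0},
    {"delta_pos": [0.012, 0.07, 0], "spin": 0},
    {"delta_pos": [0.02, 0.11, 0], "spin": 0},
    {"delta_pos": [0.03, 0.15, 0], "spin": 0},
    {"delta_pos": [0.04, 0.16, 0], "spin": 0},
  ],
  claw=0.4,
  newtons=30,
)

```text
time_s: 21.12
tcp_pos: [0.624, 0.1822, 0.2048]
orientation: [-0.001, 0.42, 0.907, 0.002]
force: [-1.2, 1.6, 0.8]
finger_gap: 0.059
grip_force: 0.0
```

The tote is flat again, all five beads are inside along the right wall, and the bystanders are unchanged. I'll refit with the tote constrained level to get the far-left corner.

```bash
python3 - <<'E'
from edge import *
L=box(.103,.138,.085)
pts=np.array([np.array(a)+(np.array(b)-a)*t for a,b in L for t in np.linspace(.05,.95,25)])
for zz in(0,-.008):
  for n in('scene','top'):
    e=cv2.Canny(cv2.bilateralFilter(cv2.imread(f'pics/w_{n}.png'),5,25,3),25,60);dt=cv2.distanceTransform(255-e,cv2.DIST_L2,5)
    def r(p):
        R=Ro.from_euler('Z',p[2]);w=R.apply(pts)+[p[0],p[1],zz]
        uv=np.array([proj(n,q) for q in w]).astype(np.float32)
        return np.minimum(cv2.remap(dt,uv[:,:1].copy(),uv[:,1:].copy(),cv2.INTER_LINEAR).ravel(),6)
    b=min((least_squares(r,[x,y,a],loss='cauchy',diff_step=2e-3) for x in(.49,.5,.51,.52) for y in(-.065,-.055,-.045) for a in(-.17,-.13,-.09)),key=lambda o:o.cost)
    p=b.x;R=Ro.from_euler('Z',p[2]).as_matrix()[:2,:2];print(zz,n,b.cost.round(1),p[:2].round(4),np.degrees(p[2]).round(1),'grip',(p[:2]+R@[.093,.128]).round(4),'NR',(p[:2]+R@[-.095,-.13]).round(3))
E
```

```text
0 scene 8.8 [ 0.5055 -0.0658] -6.4 grip [0.6122 0.0511] NR [ 0.397 -0.184]
0 top 82.6 [ 0.4946 -0.0506] -6.0 grip [0.6004 0.0671] NR [ 0.387 -0.17 ]
-0.008 scene 10.2 [ 0.5015 -0.0624] -6.7 grip [0.6088 0.0539] NR [ 0.392 -0.18 ]
-0.008 top 82.9 [ 0.496  -0.0518] -5.9 grip [0.6016 0.0659] NR [ 0.388 -0.171]
```

```bash
cat > flat.py <<'E'
from edge import *
L=box(.103,.138,.085)
pts=np.array([np.array(a)+(np.array(b)-a)*t for a,b in L for t in np.linspace(.05,.95,25)])
def flat(f,n,c0):
    e=cv2.Canny(cv2.bilateralFilter(cv2.imread(f),5,25,3),25,60);dt=cv2.distanceTransform(255-e,cv2.DIST_L2,5)
    def r(p):
        R=Ro.from_euler('Z',p[2]);w=R.apply(pts)+[p[0],p[1],0]
        uv=np.array([proj(n,q) for q in w]).astype(np.float32)
        return np.minimum(cv2.remap(dt,uv[:,:1].copy(),uv[:,1:].copy(),cv2.INTER_LINEAR).ravel(),6)
    b=min((least_squares(r,[c0[0]+x,c0[1]+y,a],loss='cauchy',diff_step=2e-3) for x in(-.012,-.004,.004,.012) for y in(-.012,-.004,.004,.012) for a in(-.17,-.13,-.09)),key=lambda o:o.cost)
    p=b.x;R=Ro.from_euler('Z',p[2]).as_matrix()[:2,:2];print(f,n,b.cost.round(1),p[:2].round(4),np.degrees(p[2]).round(1),'grip',(p[:2]+R@[.093,.128]).round(4),'NR',(p[:2]+R@[-.095,-.13]).round(3));return p
E
python3 - <<'E'
from flat import *
flat('pics/b.png','scene',(.53,-.047));flat('pics/a.png','top',(.53,-.047))
flat('pics/p1.png','scene',(.53,-.047));flat('pics/w_top.png','top',(.505,-.06))
E
```

```text
pics/b.png scene 31.8 [ 0.5328 -0.059 ] -9.5 grip [0.6457 0.0519] NR [ 0.418 -0.172]
pics/a.png top 23.0 [ 0.533  -0.0352] -7.3 grip [0.6416 0.0799] NR [ 0.422 -0.152]
pics/p1.png scene 12.8 [ 0.5273 -0.0497] -9.3 grip [0.6398 0.0616] NR [ 0.412 -0.163]
pics/w_top.png top 82.6 [ 0.4942 -0.0504] -5.6 grip [0.5994 0.0678] NR [ 0.387 -0.17 ]
```

The scene fit is clean, with the centre at (0.5055, -0.066) and yaw -6.4°, and the near-right corner still about where it pivoted. I'll regrip the corner diagonally, about 16 mm deeper.

send_rows(
  targets=[
    {"delta_pos": [-0.004, -0.035, 0], "spin": -4},
    {"delta_pos": [-0.008, -0.07, 0], "spin": -4},
    {"delta_pos": [-0.012, -0.1, 0], "spin": -4},
    {"delta_pos": [-0.014, -0.118, 0], "spin": -4},
    {"delta_pos": [-0.014, -0.122, -0.03], "spin": -4},
    {"delta_pos": [-0.014, -0.122, -0.065], "spin": -4},
    {"delta_pos": [-0.014, -0.122, -0.1], "spin": -4},
    {"delta_pos": [-0.014, -0.122, -0.13], "spin": -4},
    {"delta_pos": [-0.014, -0.122, -0.155], "spin": -4},
    {"delta_pos": [-0.014, -0.122, -0.17], "spin": -4},
  ],
)

```text
time_s: 22.15
tcp_pos: [0.6104, 0.0477, 0.0314]
orientation: [-0.002, 0.458, 0.889, -0.002]
force: [-0.2, -0.3, 1.1]
finger_gap: 0.0596
grip_force: 0.0
```

send_rows(
  targets=[
    {"delta_pos": [0, 0, 0], "spin": 0},
    {"delta_pos": [0, 0, 0], "spin": 0},
    {"delta_pos": [0, 0, 0], "spin": 0},
    {"delta_pos": [0, 0, 0], "spin": 0},
    {"delta_pos": [0, 0, 0], "spin": 0},
    {"delta_pos": [0, 0, 0], "spin": 0},
    {"delta_pos": [0, 0, 0], "spin": 0},
  ],
  claw=-1,
  newtons=28,
)

```text
time_s: 22.73
tcp_pos: [0.6128, 0.0515, 0.0361]
orientation: [0.0, 0.456, 0.89, 0.0]
force: [-4.2, 1.7, 7.3]
finger_gap: 0.0263
grip_force: 26.6
```

```bash
python3 - <<'E'
from flat import *
from beads import beads
s=state();print(s['tcp_pos'],s['finger_gap'],s['grip_force'],s['force'],s['moment'])
snap('scene','x1.png');p=flat('pics/x1.png','scene',(.505,-.065))
beads(p[:2],p[2]);beads(p[:2],p[2],'scene')
E
```

```text
[0.61283807 0.05151893 0.03610403] 0.0263499492697878 26.625467003323138 [-4.23214887  1.69726252  7.26950352] [ 0.03958923  0.90989466 -0.53247081]
pics/x1.png scene 14.1 [ 0.5077 -0.0692] -4.5 grip [0.6104 0.0511] NR [ 0.403 -0.191]
top [ 0.025 -0.09 ] area 23
scene [-0.02 -0.09] area 115
```

send_rows(
  targets=[
    {"delta_pos": [-0.001, -0.001, 0.007], "spin": 0},
    {"delta_pos": [-0.002, -0.002, 0.014], "spin": 0},
    {"delta_pos": [-0.003, -0.003, 0.021], "spin": 0},
    {"delta_pos": [-0.004, -0.005, 0.028], "spin": 0},
    {"delta_pos": [-0.006, -0.006, 0.035], "spin": 0},
    {"delta_pos": [-0.008, -0.008, 0.042], "spin": 0},
    {"delta_pos": [-0.01, -0.01, 0.05], "spin": 0},
    {"delta_pos": [-0.013, -0.013, 0.06], "spin": 0},
    {"delta_pos": [-0.016, -0.016, 0.07], "spin": 0},
    {"delta_pos": [-0.016, -0.016, 0.07], "spin": 0},
  ],
)

```text
time_s: 23.72
tcp_pos: [0.5972, 0.0345, 0.107]
orientation: [0.001, 0.457, 0.89, 0.0]
force: [0.8, 0.1, -3.8]
finger_gap: 0.0251
grip_force: 36.4
```

```bash
python3 - <<'E'
from edge import *
s=state();print(s['tcp_pos'],s['finger_gap'],s['grip_force'],s['force'])
track([.503,-.067,.03,-.08,-.12,.15],n=('scene',),pre='y')
E
```

```text
[0.59722908 0.0344801  0.10701218] 0.025127257923160652 36.35445018473547 [ 0.80232082  0.12094663 -3.75459693]
cost 53.560089051352406 pos [ 0.504 -0.068  0.035] ypr [-1.4 -3.4 14.2] tilt 14.6
NR [ 0.408 -0.192 -0.003]
FR [ 0.598 -0.196  0.009]
NL [0.41  0.06  0.061]
NRrim [ 0.395 -0.22   0.077]
[252.9 227. ] [237, 214, 33, 27, 138]
bead [-0.026 -0.112  0.017] dist NR 0.068
[349.  258.4] [340, 251, 18, 14, 94]
bead [ 0.252 -0.02   0.017] dist NR 0.359
```

With the corner held, the tilt is again mostly roll, so the beads stay in a column on the right wall. A bead on a sliding floor lags it by 5/7 of the slide, so I can rearrange them without regripping. I'll lower the tote almost flat, slide it gently to +y, then snap back to -y to leave the beads mid-floor.

send_rows(
  targets=[
    {"delta_pos": [0.003, 0.003, -0.012], "spin": 0},
    {"delta_pos": [0.006, 0.006, -0.024], "spin": 0},
    {"delta_pos": [0.009, 0.009, -0.036], "spin": 0},
    {"delta_pos": [0.012, 0.012, -0.048], "spin": 0},
    {"delta_pos": [0.014, 0.018, -0.058], "spin": 0},
    {"delta_pos": [0.016, 0.026, -0.064], "spin": 0},
    {"delta_pos": [0.016, 0.036, -0.064], "spin": 0},
    {"delta_pos": [0.016, 0.048, -0.064], "spin": 0},
    {"delta_pos": [0.016, 0.062, -0.064], "spin": 0},
    {"delta_pos": [0.016, 0.076, -0.064], "spin": 0},
  ],
)

```text
time_s: 24.6
tcp_pos: [0.6132, 0.1128, 0.0414]
orientation: [0.001, 0.456, 0.89, 0.001]
force: [-0.2, -2.1, -1.5]
finger_gap: 0.0248
grip_force: 33.6
```

send_rows(
  targets=[
    {"delta_pos": [0, -0.02, 0], "spin": 0},
    {"delta_pos": [0, -0.045, 0], "spin": 0},
    {"delta_pos": [0, -0.055, 0], "spin": 0},
    {"delta_pos": [0, -0.055, 0], "spin": 0},
    {"delta_pos": [0, -0.055, 0], "spin": 0},
  ],
)

```text
time_s: 25.02
tcp_pos: [0.6125, 0.0557, 0.0408]
orientation: [0.0, 0.457, 0.89, -0.0]
force: [-0.7, -1.7, -1.6]
finger_gap: 0.025
grip_force: 34.2
```

```bash
python3 - <<'E'
from flat import *
from beads import beads
s=state();print(s['tcp_pos'],s['finger_gap'],s['grip_force'])
snap('scene','z1.png');p=flat('pics/z1.png','scene',(.507,-.062))
beads(p[:2],p[2],save='pics/z0.png');beads(p[:2],p[2],'scene')
E
```

```text
[0.61253686 0.05573767 0.04079396] 0.024968852876914225 34.16500585153699
pics/z1.png scene 17.8 [ 0.5153 -0.0719] -1.2 grip [0.611  0.0541] NR [ 0.418 -0.2  ]
scene [-0.015 -0.053] area 73
scene [ 0.028 -0.051] area 27
```

The slide worked: the beads are at y' ≈ -0.05, mid-floor, in a tight x-column. Next is a sharp start and gentle stop in +x, to jam the column against the near wall so that it buckles into a cluster.

send_rows(
  targets=[
    {"delta_pos": [0.02, 0, 0], "spin": 0},
    {"delta_pos": [0.042, 0, 0], "spin": 0},
    {"delta_pos": [0.056, 0, 0], "spin": 0},
    {"delta_pos": [0.063, 0, 0], "spin": 0},
    {"delta_pos": [0.065, 0, 0], "spin": 0},
    {"delta_pos": [0.065, 0, 0], "spin": 0},
  ],
)

```text
time_s: 25.67
tcp_pos: [0.6772, 0.0579, 0.0406]
orientation: [-0.001, 0.456, 0.89, 0.001]
force: [0.2, 1.1, -1.6]
finger_gap: 0.0248
grip_force: 36.1
```

```bash
cat > bl.py <<'E'
from flat import *
def blobs(p,f):
    i=cv2.imread(f).astype(int);m=((i[...,2]-i[...,0])*100>45*i[...,2])&(i[...,2]<190)
    g=np.argwhere(m);w=[]
    for v,u in g:
        q=ray('scene',u,v,.02)[:2]-p[:2];c,s=np.cos(p[2]),np.sin(p[2]);w.append([c*q[0]+s*q[1],-s*q[0]+c*q[1]])
    w=np.array(w);w=w[(abs(w[:,0])<.095)&(abs(w[:,1])<.13)]
    H=np.zeros((20,26),int)
    for x,y in w: H[int((.1-x)/.01),int((.13-y)/.01)]+=1
    print('rows: far->near, cols: left->right, 1cm');print('\n'.join(f'{.095-.01*k:+.3f} '+''.join('%3s'%(c or '.') for c in r) for k,r in enumerate(H)))
E
python3 - <<'E'
from bl import *
s=state();print(s['tcp_pos'],s['finger_gap'],s['grip_force'])
snap('scene','A1.png');p=flat('pics/A1.png','scene',(.575,-.07));blobs(p,'pics/A1.png')
E
```

```text
[0.67720708 0.05789529 0.04057148] 0.02484507719797375 36.118789958709385
pics/A1.png scene 9.9 [ 0.5785 -0.0689] -1.3 grip [0.6745 0.0569] NR [ 0.481 -0.197]
rows: far->near, cols: left->right, 1cm
+0.095   .  .  .  .  .  .  .  .  .  .  .  .  .  .  .  .  .  .  .  .  .  .  .  .  .  .
+0.085   .  .  .  .  .  .  .  .  .  .  .  .  .  .  .  .  .  .  .  .  .  .  .  .  .  .
+0.075   .  .  .  .  .  .  .  .  .  .  .  .  .  .  .  .  .  .  .  .  .  .  .  .  .  .
+0.065   .  .  .  .  .  .  .  .  .  .  .  .  .  .  .  .  .  .  .  1  .  .  .  .  .  .
+0.055   .  .  .  .  .  .  .  .  .  .  .  .  .  .  .  .  .  .  4  5  .  .  .  .  .  .
+0.045   .  .  .  .  .  .  .  .  .  .  .  .  .  .  .  .  .  .  3  8  1  .  .  .  .  .
+0.035   .  .  .  .  .  .  .  .  .  .  .  .  .  .  .  .  .  .  5 11  .  .  .  .  .  .
+0.025   .  .  .  .  .  .  .  .  .  .  .  .  .  .  .  .  .  .  .  3  .  .  .  .  .  .
+0.015   .  .  .  .  .  .  .  .  .  .  .  .  .  .  .  .  .  .  4 13  1  .  .  .  .  .
+0.005   .  .  .  .  .  .  .  .  .  .  .  .  .  .  .  .  .  .  2  8  1  .  .  .  .  .
-0.005   .  .  .  .  .  .  .  .  .  .  .  .  .  .  .  .  .  .  .  3  1  .  .  .  .  .
-0.015   .  .  .  .  .  .  .  .  .  .  .  .  .  .  .  .  .  .  4  3  3  .  .  .  .  .
-0.025   .  .  .  .  .  .  .  .  .  .  .  .  .  .  .  .  .  .  2  7  .  .  .  .  .  .
-0.035   .  .  .  .  .  .  .  .  .  .  .  .  .  .  .  .  .  .  3  8  1  .  .  .  .  .
-0.045   .  .  .  .  .  .  .  .  .  .  .  .  .  .  .  .  .  .  4  7  1  .  .  .  .  .
-0.055   .  .  .  .  .  .  .  .  .  .  .  .  .  .  .  .  .  .  .  1  .  .  .  .  .  .
-0.065   .  .  .  .  .  .  .  .  .  .  .  .  .  .  .  .  .  .  .  .  .  .  .  .  .  .
-0.075   .  .  .  .  .  .  .  .  .  .  .  .  .  .  .  .  .  .  .  .  .  .  .  .  .  .
-0.085   .  .  .  .  .  .  .  .  .  .  .  .  .  .  .  .  .  .  .  .  .  .  .  .  .  .
-0.095   .  .  .  .  .  .  .  .  .  .  .  .  .  .  .  .  .  .  .  .  .  .  .  .  .  .
```

The column is still straight, at y' ≈ -0.06. I'll switch to a flat pinch at the middle of the far wall and pitch the tote. Away from any side wall the column should collapse into a cluster on the near wall, and then I can bring it right.

send_rows(
  targets=[
    {"delta_pos": [0, 0, -0.004], "spin": 0},
    {"delta_pos": [0, 0, -0.004], "spin": 0},
    {"delta_pos": [0, 0, 0.01], "spin": 0},
    {"delta_pos": [0, 0, 0.045], "spin": 0},
    {"delta_pos": [0, -0.01, 0.08], "spin": -7},
    {"delta_pos": [0, -0.04, 0.09], "spin": -14},
    {"delta_pos": [0, -0.075, 0.09], "spin": -21},
    {"delta_pos": [-0.001, -0.105, 0.09], "spin": -28},
    {"delta_pos": [-0.002, -0.125, 0.09], "spin": -35},
    {"delta_pos": [-0.002, -0.129, 0.075], "spin": -37},
  ],
  claw=0.1,
)

```text
time_s: 26.55
tcp_pos: [0.6778, -0.0802, 0.1201]
orientation: [0.004, 0.72, 0.694, 0.001]
force: [1.9, 0.1, 0.1]
finger_gap: 0.0469
grip_force: 0.0
```

```bash
python3 - <<'E'
from bl import *
s=state();q=s['orientation'];print(s['tcp_pos'],s['finger_gap'],2*np.degrees(np.arctan2(q[2],q[1]))-90,s['joint_pos'].round(2))
snap('scene','B1.png');p=flat('pics/B1.png','scene',(.575,-.07));R=Ro.from_euler('Z',p[2]).as_matrix()[:2,:2];print('farwall mid',p[:2]+R@[.097,0]);blobs(p,'pics/B1.png')
E
```

```text
[ 0.67784885 -0.08015574  0.12010476] 0.04694284074151021 -2.050671654724411 [ 0.71  0.61 -0.92  1.46  0.49  1.31 -0.28]
pics/B1.png scene 48.2 [ 0.5837 -0.0675] -3.0 grip [0.6831 0.0556] NR [ 0.482 -0.192]
farwall mid [ 0.68054937 -0.07245643]
rows: far->near, cols: left->right, 1cm
+0.095   .  .  .  .  .  .  .  .  .  .  .  .  .  .  .  .  .  .  .  .  .  .  .  .  .  .
+0.085   .  .  .  .  .  .  .  .  .  .  .  .  .  .  .  .  .  .  .  .  .  .  .  .  .  .
+0.075   .  .  .  .  .  .  .  .  .  .  .  .  .  .  .  .  .  .  .  .  .  .  .  .  .  .
+0.065   .  .  .  .  .  .  .  .  .  .  .  .  .  .  .  .  .  .  .  .  .  .  .  .  .  .
+0.055   .  .  .  .  .  .  .  .  .  .  .  .  .  .  .  .  .  .  1  1  .  .  .  .  .  .
+0.045   .  .  .  .  .  .  .  .  .  .  .  .  .  .  .  .  .  .  .  3  1  .  .  .  .  .
+0.035   .  .  .  .  .  .  .  .  .  .  .  .  .  .  .  .  .  .  .  2  .  .  .  .  .  .
+0.025   .  .  .  1  .  .  .  .  .  .  .  .  .  .  .  .  .  .  .  5  1  .  .  .  .  .
+0.015   .  .  .  .  .  .  .  .  .  .  .  .  .  .  .  .  .  .  .  3  1  .  .  .  .  .
+0.005   .  .  .  .  .  .  .  .  .  .  . 
[... 204 characters left out ...]
  .  .  .  .
-0.025   .  .  .  .  .  .  .  .  .  .  .  .  .  .  .  .  .  .  .  2  1  .  .  .  .  .
-0.035   .  .  .  .  .  .  .  .  .  .  .  .  .  .  .  .  .  .  .  1  2  .  .  .  .  .
-0.045   .  .  .  .  .  .  .  .  .  .  .  .  .  .  .  .  .  .  .  .  .  .  .  .  .  .
-0.055   .  .  .  .  .  .  .  .  .  .  .  .  .  .  .  .  .  .  .  .  .  .  .  .  .  .
-0.065   .  .  .  .  .  .  .  .  .  .  .  .  .  .  .  .  .  .  .  .  .  .  .  .  .  .
-0.075   .  .  .  .  .  .  .  .  .  .  .  .  .  .  .  .  .  .  .  .  .  .  .  .  .  .
-0.085   .  .  .  .  .  .  .  .  .  .  .  .  .  .  .  .  .  .  .  .  .  .  .  .  .  .
-0.095   .  .  .  .  .  .  .  .  .  .  .  .  .  .  .  .  .  .  .  .  .  .  .  .  .  .
```

send_rows(
  targets=[
    {"delta_pos": [0.002, 0, -0.025], "spin": 0},
    {"delta_pos": [0.002, 0, -0.05], "spin": 0},
    {"delta_pos": [0.002, 0, -0.069], "spin": 0},
    {"delta_pos": [0.002, 0, -0.069], "spin": 0},
  ],
)

```text
time_s: 26.93
tcp_pos: [0.6745, -0.0722, 0.0433]
orientation: [-0.002, 0.714, 0.7, -0.002]
force: [-1.0, 0.1, 0.4]
finger_gap: 0.0468
grip_force: 0.0
```

send_rows(
  targets=[
    {"delta_pos": [0, 0, 0], "spin": 0},
    {"delta_pos": [0, 0, 0], "spin": 0},
    {"delta_pos": [0, 0, 0], "spin": 0},
    {"delta_pos": [0, 0, 0], "spin": 0},
    {"delta_pos": [0, 0, 0], "spin": 0},
  ],
  claw=-1,
  newtons=25,
)

```text
time_s: 27.35
tcp_pos: [0.6785, -0.0725, 0.0491]
orientation: [0.001, 0.715, 0.699, 0.001]
force: [-2.9, 0.2, 5.8]
finger_gap: 0.0113
grip_force: 26.4
```

send_rows(
  targets=[
    {"delta_pos": [-0.003, 0, 0.008], "spin": 0},
    {"delta_pos": [-0.007, 0, 0.016], "spin": 0},
    {"delta_pos": [-0.012, 0, 0.024], "spin": 0},
    {"delta_pos": [-0.016, 0, 0.032], "spin": 0},
    {"delta_pos": [-0.021, 0, 0.04], "spin": 0},
    {"delta_pos": [-0.026, 0, 0.048], "spin": 0},
    {"delta_pos": [-0.032, 0, 0.056], "spin": 0},
    {"delta_pos": [-0.037, 0, 0.062], "spin": 0},
    {"delta_pos": [-0.037, 0, 0.062], "spin": 0},
    {"delta_pos": [-0.037, 0, 0.062], "spin": 0},
  ],
)

```text
time_s: 28.18
tcp_pos: [0.6406, -0.0732, 0.1092]
orientation: [0.001, 0.715, 0.699, 0.0]
force: [0.6, 0.7, -5.5]
finger_gap: 0.0112
grip_force: 32.5
```

```bash
cat > tl.py <<'E'
from edge import *
def blobs3(p,f):
    i=cv2.imread(f).astype(int);m=((i[...,2]-i[...,0])*100>45*i[...,2])&(i[...,2]<190)
    R=Ro.from_euler('ZYX',p[3:]);mm=cm('scene');T=np.array(mm['world_to_cam']);c=-T[:3,:3].T@T[:3,3];H=np.zeros((20,26),int)
    for v,u in np.argwhere(m):
        d=T[:3,:3].T@np.array([(u-mm['cx'])/mm['fx'],(v-mm['cy'])/mm['fy'],1])
        cl=R.inv().apply(c-p[:3]);dl=R.inv().apply(d);q=cl+dl*(.02-cl[2])/dl[2]
        if abs(q[0])<.1 and abs(q[1])<.13: H[int((.1-q[0])/.01),int((.13-q[1])/.01)]+=1
    print('\n'.join(f'{.095-.01*k:+.3f} '+''.join('%3s'%(c or '.') for c in r) for k,r in enumerate(H) if r.any()))
E
python3 - <<'E'
from tl import *
s=state();print(s['tcp_pos'],s['finger_gap'],s['grip_force'],s['force'])
p=track([.573,-.07,.03,-.03,-.28,0],n=('scene',),pre='C');blobs3(p,'pics/C_scene.png')
E
```

```text
[ 0.64060558 -0.07323048  0.10919431] 0.011239289354287732 32.49542785808444 [ 0.63572138  0.66464397 -5.45934104]
cost 120.56327768489791 pos [ 0.586 -0.064  0.025] ypr [ -1.5 -24.6   0. ] tilt 24.6
NR [ 0.496 -0.191 -0.015]
FR [ 0.669 -0.196  0.064]
NL [ 0.503  0.068 -0.014]
NRrim [ 0.454 -0.198  0.059]
[272.9 216.4] [271, 214, 4, 5, 7]
bead [-0.107 -0.047  0.017] dist NR 0.082
[292.  228.5] [290, 228, 4, 3, 6]
bead [-0.008 -0.055  0.017] dist NR 0.111
[348.9 258.5] [339, 251, 19, 14, 99]
bead [ 0.214 -0.059  0.017] dist NR 0.312
+0.005   .  .  .  .  .  .  1  .  .  .  .  .  .  .  .  .  .  .  3  2  .  .  .  .  .  .
-0.005   .  .  .  .  .  1  .  .  .  .  .  .  .  .  .  .  .  .  3  1  .  .  .  .  .  .
-0.015   .  .  .  .  .  .  .  .  .  .  .  .  .  .  .  .  .  .  1  .  .  .  .  .  .  .
-0.025   .  .  .  .  .  .  .  .  .  .  .  .  .  .  .  .  .  .  2  2  .  .  .  .  .  .
-0.035   .  .  .  .  .  .  .  .  .  .  .  .  .  .  .  .  .  .  .  1  .  .  .  .  .  .
-0.045   .  .  .  .  .  .  .  .  .  .  .  .  .  .  .  .  .  .  2  .  .  .  .  .  .  .
-0.065   .  .  .  .  .  .  .  .  .  .  .  .  .  .  .  .  .  1  .  .  .  .  .  .  .  .
-0.075   .  .  .  .  .  .  .  .  .  .  .  .  .  .  .  .  .  .  1  .  .  .  .  .  .  .
-0.085   .  .  .  .  .  .  .  .  .  .  .  .  .  .  .  .  .  .  4  .  .  .  .  .  .  .
-0.095   .  .  .  .  .  .  .  .  .  .  .  .  .  .  .  .  .  1  2  .  .  .  .  .  .  .
```

```bash
sed -i 's/m=((i\[...,2\]-i\[...,0\])\*100>45\*i\[...,2\])&(i\[...,2\]<190)\n    R/X/; s/^    i=cv2.imread(f).astype(int);.*/    i=cv2.imread(f).astype(int);m=((i[...,2]-i[...,0])*100>36*i[...,2])\&(i[...,2]<190)\&(i[...,2]>25)/' tl.py
python3 - <<'E'
from tl import *
p=np.array([.575,-.068,.0325,-.026,-.35,0]);f=snap('scene','D1.png');blobs3(p,'pics/D1.png')
E
```

```text
+0.095   .  .  .  .  .  2  1  2  .  .  .  3  3  1  1  1  2  .  .  .  .  .  1  1  .  .
+0.065   .  .  .  .  .  .  .  1  2  .  .  .  .  .  .  .  .  .  .  .  .  .  .  .  .  .
+0.055   .  .  .  .  .  .  .  1  1  1  1  .  .  .  .  .  .  .  .  .  .  .  .  .  .  .
+0.045   .  .  .  .  .  .  .  2  .  .  .  .  .  .  .  .  .  .  .  .  .  .  .  .  .  .
+0.035   .  .  .  .  .  .  .  1  .  .  .  .  .  .  .  .  .  .  .  .  .  .  .  .  .  .
+0.025   .  .  .  1  .  .  1  .  .  .  .  .  .  .  .  .  .  .  3  1  .  .  .  .  .  .
+0.015   .  .  .  .  .  .  .  .  .  .  .  .  .  .  .  .  .  .  8  8  .  .  .  .  .  .
+0.005   1  .  .  .  1  1  .  .  .  .  .  .  .  .  .  .  .  1  8  7  .  .  .  .  .  .
-0.005   .  1  1  .  .  .  1  .  .  .  .  .  .  .  .  .  .  .  7  6  .  .  .  .  .  .
-0.015   .  .  .  .  .  .  .  .  .  .  .  .  .  .  .  .  .  1  8  6  .  .  .  .  .  .
-0.025   .  1  1  .  .  .  .  1  .  .  .  .  .  .  .  .  .  1  9  7  .  .  .  .  .  .
-0.035   .  .  .  .  .  .  .  .  .  .  .  .  .  .  .  .  .  .  7  3  .  .  .  .  .  .
-0.045   .  .  .  .  .  .  .  .  .  .  .  .  .  .  .  .  .  1 10  6  .  .  .  .  .  .
-0.055   .  .  .  .  .  .  .  .  .  .  .  .  .  .  .  .  .  3  6  5  .  .  .  .  .  .
-0.065   .  .  .  .  .  1  .  .  .  .  .  .  .  .  .  .  .  1  8  3  .  .  .  .  .  .
-0.075   .  .  .  .  .  .  .  .  .  .  .  .  .  .  .  .  .  3  7  2  .  .  .  .  .  .
-0.085   .  .  .  1  .  .  .  .  .  .  .  .  .  .  .  .  .  4  7  4  .  .  .  .  .  .
-0.095   .  .  .  .  .  .  .  .  .  .  .  .  .  .  .  .  .  5  7  1  .  .  .  .  .  .
```

The beads stand as a straight column up the slope at y' ≈ -0.055, held by rolling friction. I'll move the far wall sharply to +y with a matching yaw, so the near wall stays put and clear of the bowl. The column then leans right and should collapse toward the corner.

send_rows(
  targets=[
    {"delta_pos": [-0.001, 0.024, 0], "spin": 7},
    {"delta_pos": [-0.005, 0.048, 0], "spin": 14},
    {"delta_pos": [-0.005, 0.05, 0.004], "spin": 14},
    {"delta_pos": [-0.005, 0.05, 0.008], "spin": 14},
    {"delta_pos": [-0.006, 0.05, 0.01], "spin": 14},
    {"delta_pos": [-0.006, 0.05, 0.01], "spin": 14},
  ],
)

```text
time_s: 28.78
tcp_pos: [0.6349, -0.0243, 0.1189]
orientation: [0.0, 0.626, 0.78, -0.0]
force: [0.2, 0.0, -4.4]
finger_gap: 0.0114
grip_force: 32.7
```

```bash
python3 - <<'E'
from tl import *
s=state();print(s['tcp_pos'],s['finger_gap'],s['grip_force'],s['force'])
a=.21;g=np.array([.635,-.023]);c=g-np.array([np.cos(a),np.sin(a)])*.065
p=track([c[0],c[1],.035,a,-.38,0],n=('scene',),pre='E');blobs3(p,'pics/E_scene.png')
E
```

```text
[ 0.63494259 -0.0243133   0.1189302 ] 0.01139001788326175 32.74465853115544 [ 1.64715461e-01  2.98604951e-03 -4.42898353e+00]
cost 109.2912910568084 pos [ 0.577 -0.034  0.033] ypr [ 11.3 -21.4  -4.4] tilt 21.9
NR [ 0.512 -0.18   0.008]
FR [ 0.686 -0.145  0.077]
NL [ 0.469  0.076 -0.011]
NRrim [ 0.475 -0.188  0.084]
[266.9 201.4] [265, 199, 5, 6, 11]
bead [-0.163 -0.015  0.017] dist NR 0.133
[284.3 216.4] [282, 215, 5, 4, 11]
bead [-0.062 -0.055  0.017] dist NR 0.077
[294.2 219.7] [292, 218, 5, 5, 10]
bead [-0.024 -0.058  0.017] dist NR 0.096
[349.3 258.1] [340, 250, 19, 15, 106]
bead [ 0.196 -0.13   0.017] dist NR 0.288
+0.095   .  .  .  .  .  1  .  1  1  .  3  .  1  1  .  .  1  1  1  1  1  1  1  2  1  2
+0.085   .  .  .  1  1  .  1  1  .  1  2  2  .  .  .  .  1  3  .  .  1  1  1  1  .  .
+0.075   .  .  .  2  .  .  3  .  .  1  1  1  .  .  .  .  .  .  .  .  .  .  .  .  .  .
+0.055   .  .  .  .  .  1  1  .  .  .  .  .  .  .  .  .  .  .  .  .  .  .  .  .  .  .
+0.045   .  .  .  .  .  1  2  .  .  .  .  .  .  .  .  .  .  .  .  .  .  .  .  .  .  .
+0.035   1  .  .  .  .  1  .  .  .  .  .  
[... 289 characters left out ...]
  .  .  .  .
-0.025   .  .  .  .  .  .  .  .  .  .  .  .  .  .  .  .  .  .  6  8  2  .  .  .  .  .
-0.035   .  .  .  .  .  .  .  .  .  .  .  .  .  .  .  .  .  .  4  6  .  .  .  .  .  .
-0.045   .  .  .  .  .  .  .  .  .  .  .  .  .  .  .  .  .  .  3  6  .  .  .  .  .  .
-0.055   .  .  .  .  .  .  .  .  .  .  .  .  .  .  .  .  .  .  8  5  .  .  .  .  .  .
-0.065   .  .  .  .  .  .  .  .  .  .  .  .  .  .  .  .  .  3  6  4  .  .  .  .  .  .
-0.075   .  .  .  .  .  .  .  .  .  .  .  .  .  .  .  .  .  .  1  1  .  .  .  .  .  .
-0.085   .  .  .  .  .  .  .  .  .  .  .  .  .  .  .  .  .  .  6  2  .  .  .  .  .  .
-0.095   .  .  .  .  .  .  .  .  .  .  .  .  .  .  .  .  .  2  6  2  .  .  .  .  .  .
```

```bash
cat >> tl.py <<'E'
def kin(s,y0=0.,gx=.097,gy=0.):
    q=s['orientation'];t=s['tcp_pos'];yaw=2*np.arctan2(q[2],q[1])-np.pi/2+y0
    h=.08+t[2]-.049;pitch=np.arcsin(min(h/np.hypot(gx+.095,.08),1))-np.arctan2(.08,gx+.095)
    R=Ro.from_euler('ZYX',[yaw,-pitch,0]);c=np.array([t[0],t[1],h])-R.apply([gx,gy,.08])
    p=np.r_[c,yaw,-pitch,0];print('kin',c.round(3),np.degrees(p[3:]).round(1),'NR',(c+R.apply([-.095,-.13,0])).round(3),'NRrim',(c+R.apply([-.103,-.138,.085])).round(3));return p
def chk(p,f):
    i=cv2.imread(f);k=[('NR',(-.103,-.138,.085)),('NL',(-.103,.138,.085)),('FR',(.103,-.138,.085))]
    R=Ro.from_euler('ZYX',p[3:]);print({n:np.round(proj('scene',p[:3]+R.apply(x)),1).tolist() for n,x in k})
E
python3 - <<'E'
from tl import *
p=kin(state());f=snap('scene','G1.png');blobs3(p,'pics/G1.png');chk(p,'pics/G1.png')
E
```

```text
kin [ 0.579 -0.037  0.038] [ 12.6 -23.4   0. ] NR [ 0.522 -0.183  0.   ] NRrim [ 0.484 -0.2    0.075]
+0.095   .  .  .  .  .  1  2  .  2  1  1  1  .  1  3  1  2  1  1  .  1  1  2  1  2  1
+0.085   .  .  .  .  .  .  .  1  .  .  1  2  1  1  .  1  .  .  .  1  .  .  1  1  1  1
+0.065   .  .  .  .  .  1  1  .  1  .  .  .  .  .  .  .  .  .  .  .  .  .  .  .  .  .
+0.045   1  1  .  .  2  .  .  .  .  .  .  .  .  .  .  .  .  .  .  .  .  .  .  .  .  .
+0.035   1  .  .  .  1  .  .  .  .  .  .  .  .  .  .  .  .  .  .  .  .  .  .  .  .  .
+0.025   1  1  1  1  .  .  1  .  .  .  .  .  .  .  .  .  .  .  .  .  .  .  .  .  .  .
-0.015   .  .  .  .  .  .  .  .  .  .  .  .  .  .  .  .  .  .  2  3  .  .  .  .  .  1
-0.025   .  .  1  .  .  .  .  .  .  .  .  .  .  .  .  .  .  2 10  5  .  .  .  .  .  .
-0.035   .  .  .  .  .  .  .  .  .  .  .  .  .  .  .  .  .  5  7  3  .  .  .  .  .  1
-0.045   .  .  .  .  .  .  .  .  .  .  .  .  .  .  .  .  .  1  6  .  .  .  .  .  .  .
-0.055   .  .  .  .  .  .  .  .  .  .  .  .  .  .  .  .  .  .  7  .  .  .  .  .  .  .
-0.065   .  .  .  .  .  .  .  .  .  .  .  .  .  .  .  .  .  6  7  .  .  .  .  .  .  .
-0.075   .  .  .  .  .  .  .  .  .  .  .  .  .  .  .  .  .  8  4  .  .  .  .  .  .  .
-0.085   .  .  .  .  .  .  .  .  .  .  .  .  .  .  .  .  .  .  1  .  .  .  .  .  .  .
-0.095   .  .  .  .  .  .  .  .  .  .  .  .  .  .  .  .  .  4  1  .  .  .  .  .  .  .
{'NR': [246.7, 223.2], 'NL': [297.8, 154.9], 'FR': [307.1, 236.7]}
```

```bash
cat > mk.py <<'E'
from h import *
def mk(f,u0,u1,v0,v1):
    i=cv2.imread(f).astype(int);m=((i[...,2]-i[...,0])*100>40*i[...,2])&(i[...,2]<190)&(i[...,2]>25);m[:,:]&=~((i[...,2]+i[...,1]+i[...,0])>420)
    print('u0',u0);print('\n'.join(f'{v} '+''.join('#' if x else '.' for x in m[v,u0:u1]) for v in range(v0,v1,2)))
E
python3 - <<'E'
from mk import *
mk('pics/D1.png',240,320,190,250);mk('pics/G1.png',240,320,185,245)
E
```

```text
u0 240
190 .................................................................#..............
192 ................................................................................
194 ................................................................................
196 ................................................................................
198 ........................................................................#.......
200 ................................................................................
202 ................................................................................
204 ................................................................................
206 ................................................................................
208 ......................####......................................................
210 .....................#####..#...................................................
212 .......................#########................................................
214 ..........................######.#...................................
[... 3313 characters left out ...]
....................
229 ................................................................................
231 ................................................................................
233 ................................................................................
235 ................................................................................
237 ................................................................................
239 ................................................................................
241 ................................................................................
243 ................................................................................
```

The column is bending: bead 2 at (267,210) is coming off the right side of bead 1 at (267,202). I'll raise slightly and give it time.

send_rows(
  targets=[
    {"delta_pos": [-0.003, 0.0, 0.004], "spin": 0},
    {"delta_pos": [-0.006, 0.0, 0.008], "spin": 0},
    {"delta_pos": [-0.009, 0.0, 0.012], "spin": 0},
    {"delta_pos": [-0.009, 0.0, 0.012], "spin": 0},
    {"delta_pos": [-0.009, 0.0, 0.012], "spin": 0},
    {"delta_pos": [-0.009, 0.0, 0.012], "spin": 0},
  ],
)

```text
time_s: 29.38
tcp_pos: [0.6255, -0.0231, 0.1308]
orientation: [0.0, 0.625, 0.781, 0.0]
force: [-0.5, 0.1, -4.8]
finger_gap: 0.0113
grip_force: 32.5
```

```bash
python3 - <<'E'
from mk import *
from tl import kin,chk
s=state();print(s['tcp_pos'],s['finger_gap'],s['grip_force'])
snap('scene','H1.png');mk('pics/H1.png',240,310,191,235);p=kin(s);chk(p,0)
E
```

```text
[ 0.62553737 -0.02314783  0.13076782] 0.011287487652381162 32.46377584291622
u0 240
191 ......................................................................
193 ......................................................................
195 .......................####...........................................
197 .....................#.######.........................................
199 ......................#####...........................................
201 ......................................................................
203 .................####.................................................
205 ....................#.#...............................................
207 ..........................###.........................................
209 .................................####.#...............................
211 ..................................#####....###........................
213 ........................................########......................
215 ...........................................#.##.......................
217 .....................................
[... 517 characters left out ...]
.........................................
233 ......................................................................
kin [ 0.579 -0.034  0.045] [ 12.7 -28.4   0. ] NR [ 0.527 -0.179 -0.   ] NRrim [ 0.482 -0.197  0.071]Traceback (most recent call last):
  File "<stdin>", line 4, in <module>
  File "tl.py", line 16, in chk
    i=cv2.imread(f);k=[('NR',(-.103,-.138,.085)),('NL',(-.103,.138,.085)),('FR',(.103,-.138,.085))]
cv2.error: OpenCV(4.12.0) :-1: error: (-5:Bad argument) in function 'imread'
> Overload resolution failed:
>  - Expected 'filename' to be a str or path-like object
>  - Expected 'filename' to be a str or path-like object
>  - Expected 'filename' to be a str or path-like object
```

Now two beads sit on the near wall, at (265,197) and (259,204), with the other three stacked behind the right-hand one. This four-deep L fits within 100 mm once it reaches the right wall. I'll jog the tote sharply along its +y with a gentle stop, so the beads lag to the right.

send_rows(
  targets=[
    {"delta_pos": [-0.005, 0.022, 0], "spin": 0},
    {"delta_pos": [-0.01, 0.043, 0], "spin": 0},
    {"delta_pos": [-0.013, 0.055, 0], "spin": 0},
    {"delta_pos": [-0.014, 0.06, 0], "spin": 0},
    {"delta_pos": [-0.014, 0.062, 0], "spin": 0},
    {"delta_pos": [-0.014, 0.062, 0], "spin": 0},
  ],
)

```text
time_s: 29.93
tcp_pos: [0.6118, 0.0384, 0.1306]
orientation: [0.0, 0.624, 0.781, -0.0]
force: [-0.2, -0.2, -5.6]
finger_gap: 0.0113
grip_force: 33.5
```

```bash
python3 - <<'E'
from mk import *
from tl import *
s=state();print(s['tcp_pos'],s['finger_gap'],s['grip_force'])
p=kin(s);p2=track(p,n=('scene',),pre='I');chk(p,'pics/H1.png');chk(p2,'pics/H1.png');mk('pics/I_scene.png',225,305,185,235)
E
```

```text
[0.61181948 0.03842436 0.13063024] 0.011293818245599703 33.53863763390109
kin [0.566 0.028 0.045] [ 12.7 -28.4   0. ] NR [ 0.513 -0.117  0.   ] NRrim [ 0.468 -0.135  0.071]
cost 106.45463599600771 pos [0.57  0.033 0.069] ypr [  4.  -22.4   0.4] tilt 22.4
NR [ 0.492 -0.103  0.032]
FR [ 0.667 -0.09   0.105]
NL [0.473 0.157 0.034]
NRrim [ 0.453 -0.114  0.108]
[349.2 258.4] [340, 250, 19, 15, 94]
bead [ 0.222 -0.191  0.017] dist NR 0.32
{'NR': [260.0, 205.9], 'NL': [307.8, 141.5], 'FR': [316.9, 211.7]}
{'NR': [259.9, 190.5], 'NL': [319.5, 131.8], 'FR': [314.8, 208.6]}
u0 225
185 .............................................###.##.............................
187 ...............................................#..#.##.#........................
189 .....................................................######.....................
191 ................................................................................
193 ................................................................................
195 ................................................................................
197 ........
[... 902 characters left out ...]
....................
219 ................................................................................
221 ................................................................................
223 ................................................................................
225 ................................................................................
227 ................................................................................
229 ................................................................................
231 ................................................................................
233 ................................................................................
```

```bash
python3 - <<'E'
from mk import *
mk('pics/I_scene.png',230,310,150,194)
E
```

```text
u0 230
150 ................................................................................
152 ................................................................................
154 ................................................................................
156 ................................................................................
158 ................................................................................
160 ................................................................................
162 ................................................................................
164 ................................................................................
166 ................................................................................
168 ................................................................................
170 ................................................................................
172 ................................................................................
174 ................................................................................
176 ................................................................................
178 ................................................................................
180 ................................................................................
182 ................................................................................
184 ..........................................###...................................
186 .........................................###.##.................................
188 ..............................................#######...........................
190 ...................................................###..........................
192 ................................................................................
```

The beads now mostly hide behind the right wall in the scene view, so they have reached it. I'll check with the top camera.

```bash
python3 - <<'E'
from mk import *
from tl import kin
from scipy.spatial.transform import Rotation as Ro
p=kin(state());R=Ro.from_euler('ZYX',p[3:])
for n,x in dict(NRin=(-.091,-.126,.004),b13=(-.078,-.113,.017),b91=(0,-.113,.017),NRrim=(-.103,-.138,.085),FRrim=(.103,-.138,.085)).items(): print(n,np.round(proj('top',p[:3]+R.apply(x)),1))
snap('top','J0.png');mk('pics/J0.png',320,400,170,250)
i=cv2.imread('pics/J0.png').astype(int);print('\n'.join(f'{v} '+' '.join('%3d'%x for x in i[v,330:392:3].sum(1)//3) for v in range(176,240,4)))
E
```

```text
kin [0.566 0.027 0.045] [ 12.6 -28.3   0. ] NR [ 0.513 -0.118 -0.   ] NRrim [ 0.468 -0.136  0.071]
NRin [354.  217.6]
b13 [350.2 216.1]
b91 [346.6 193. ]
NRrim [363.5 230.2]
FRrim [353.9 164.6]
u0 320
170 ................................................................................
172 ................................................................................
174 ................................................................................
176 ................................................................................
178 ................................................................................
180 ................................................................................
182 ................................................................................
184 ................................................................................
186 ................................................................................
188 ................................................................................
190 .............................................
[... 3208 characters left out ...]
  50  51  51  51  51  50  49  47  45  40  38 112 136 136 136 135 136 135 136 136 136
212  49  51  51  52  52  50  49  48  46  42  38  53 129 136 136 136 136 136 136 135 136
216  48  49  51  52  52  52  51  50  48  45  42  37  84 135 136 136 136 136 136 136 136
220  46  49  51  52  52  53  51  50  50  47  45  40  38 112 135 136 136 135 135 136 136
224  45  48  49  51  52  52  52  51  50  47  45  43  38  53 129 136 136 136 136 136 136
228  44  46  49  50  52  52  53  53  50  49  47  44  41  36  84 135 136 136 136 136 136
232  42  44  47  49  51  52  52  52  51  50  49  47  44  41  39 112 136 135 136 136 136
236  40  43  45  48  50  51  53  52  52  51  50  48  45  43  39  54 129 136 136 136 134
```

```bash
cat > t4.py <<'E'
from tl import *
import itertools
L4=box(.103,.138,.085)
P4=np.array([np.array(a)+(np.array(b)-a)*t for a,b in L4 for t in np.linspace(.05,.95,25)])
def full(q):
    x,y,yaw,pi=q; R=Ro.from_euler('ZYX',[yaw,-pi,0]); return np.r_[np.array([x,y,0])-R.apply([-.095,0,0]),yaw,-pi,0]
def fit4(f,p):
    e=cv2.Canny(cv2.bilateralFilter(cv2.imread(f),5,25,3),25,60);dt=cv2.distanceTransform(255-e,cv2.DIST_L2,5)
    def r(q):
        P=full(q);w=Ro.from_euler('ZYX',P[3:]).apply(P4)+P[:3];uv=np.array([proj('scene',k) for k in w]).astype(np.float32)
        return np.minimum(cv2.remap(dt,uv[:,:1].copy(),uv[:,1:].copy(),cv2.INTER_LINEAR).ravel(),6)
    R=Ro.from_euler('ZYX',p[3:]);n=p[:3]+R.apply([-.095,0,0]);q0=np.r_[n[:2],p[3],-p[4]]
    b=min((least_squares(r,q0+[a,c,d,g],loss='cauchy',diff_step=2e-3,x_scale=[.02,.02,.1,.1]) for a,c,d,g in itertools.product((-.01,.01),(-.01,.01),(-.07,0,.07),(-.08,0))),key=lambda o:o.cost)
    P=full(b.x);print(f,'cost',b.cost.round(1),'near mid',b.x[:2].round(3),'yaw,pitch',np.degrees(b.x[2:]).round(1));return P
def pred(P):
    R=Ro.from_euler('ZYX',P[3:])
    for n,x in dict(c=(-.078,-.113,.017),n39=(-.078,-.087,.017),n65=(-.078,-.061,.017),r39=(-.052,-.113,.017),r65=(-.026,-.113,.017),r91=(0,-.113,.017),r117=(.026,-.113,.017),NRrimtop=(-.091,-.126,.085),FRrim=(.091,-.126,.085)).items(): print(n,np.round(proj('scene',P[:3]+R.apply(x)),1))
E
python3 - <<'E'
from t4 import *
p=kin(state());P=fit4('pics/I_scene.png',p);pred(P)
ph=p.copy();ph[:3]+=[.0137,-.0615,0];Q=fit4('pics/H1.png',ph)
F.beadpos(Q,[(265,197),(259.5,204),(267,207),(275,210),(285,213)])
F.beadpos(P,[(272,185.5),(278,188),(282,189.5)])
E
```

```text
kin [0.566 0.027 0.045] [ 12.6 -28.3   0. ] NR [ 0.512 -0.118 -0.   ] NRrim [ 0.468 -0.136  0.071]
pics/I_scene.png cost 51.3 near mid [0.468 0.038] yaw,pitch [ 8.1 26.5]
c [283.  205.8]
n39 [288.1 199.6]
n65 [293.1 193.6]
r39 [289.2 207.1]
r65 [295.6 208.4]
r91 [302.2 209.8]
r117 [309.  211.2]
NRrimtop [266.7 191.6]
FRrim [314.3 200.1]
pics/H1.png cost 53.7 near mid [ 0.492 -0.07 ] yaw,pitch [13.5 25.2]
bead [-0.184  0.025  0.017] dist NR 0.178
bead [-0.186 -0.004  0.017] dist NR 0.155
bead [-0.148 -0.012  0.017] dist NR 0.128
bead [-0.11  -0.019  0.017] dist NR 0.11
bead [-0.067 -0.024  0.017] dist NR 0.105
bead [-0.189 -0.043  0.017] dist NR 0.129
bead [-0.155 -0.049  0.017] dist NR 0.101
bead [-0.134 -0.052  0.017] dist NR 0.086
```

The kinematic pose and the bead positions disagree, so I'll measure the tote outline by colour segmentation (grey against the yellow table).

```bash
cat > seg.py <<'E'
from t4 import *
def seg(f,seed):
    i=cv2.imread(f);h=cv2.cvtColor(cv2.GaussianBlur(i,(3,3),0),cv2.COLOR_BGR2HSV).astype(int)
    m=((h[...,1]<55)&(h[...,2]>25)).astype(np.uint8);m=cv2.morphologyEx(m,cv2.MORPH_OPEN,np.ones((3,3)))
    k,l,st,ce=cv2.connectedComponentsWithStats(m)
    ok=[j for j in range(1,k) if st[j,4]>300 and abs(ce[j][0]-seed[0])<60 and abs(ce[j][1]-seed[1])<50]
    for j in ok:
        c=max(cv2.findContours((l==j).astype(np.uint8),cv2.RETR_EXTERNAL,cv2.CHAIN_APPROX_NONE)[0],key=cv2.contourArea)
        print(f,'comp',st[j].tolist(),ce[j].round(0),'poly',cv2.approxPolyDP(c,4,True)[:,0].tolist())
E
python3 - <<'E'
from seg import *
for f,s in[('pics/A1.png',(310,200)),('pics/D1.png',(310,200)),('pics/H1.png',(300,190)),('pics/I_scene.png',(310,180))]: seg(f,s)
i=cv2.imread('pics/A1.png');h=cv2.cvtColor(i,cv2.COLOR_BGR2HSV);print(h[200,300],h[300,420],h[260,300],h[215,290])
P=np.array([.5785,-.0689,0,-.0227,0,0]);R=Ro.from_euler('ZYX',P[3:]);print([np.round(proj('scene',P[:3]+R.apply(k))).tolist() for k in F.K.values()])
E
```

```text
pics/A1.png comp [243, 161, 122, 114, 6975] [304. 216.] poly [[312, 161], [243, 219], [253, 236], [298, 274], [355, 219], [364, 200], [360, 195], [356, 200], [346, 196], [339, 187], [345, 181]]
pics/D1.png comp [231, 145, 103, 113, 5198] [282. 205.] poly [[302, 145], [231, 201], [241, 219], [287, 257], [333, 215], [317, 210], [312, 192], [300, 184], [305, 179]]
pics/D1.png comp [329, 167, 28, 40, 644] [342. 187.] poly [[340, 167], [330, 206], [345, 203], [356, 181]]
pics/H1.png comp [236, 133, 100, 111, 5951] [289. 191.] poly [[289, 133], [236, 202], [248, 218], [307, 243], [335, 196], [313, 177], [317, 172], [309, 171], [315, 169], [313, 141]]
pics/H1.png comp [344, 133, 24, 37, 647] [356. 149.] poly [[362, 133], [348, 138], [346, 169], [365, 158], [367, 138]]
pics/I_scene.png comp [251, 120, 96, 105, 5735] [301. 175.] poly [[300, 120], [251, 186], [262, 202], [319, 224], [346, 179], [341, 161], [337, 173], [319, 151], [326, 127]]
[ 19  18 158] [  4 243 155] [ 18  21 148] [ 28  35 101]
[[366.0, 199.0], [297.0, 267.0], [242.0, 220.0], [312.0, 161.0]]
```

The segmentation is clean, and it matches the flat reference image to 1 px. I'll fit the pose from those outline corners plus the grip point, for D1, H1 and now.

```bash
cat > fs.py <<'E'
from seg import *
def fs(obs,grip,p0,g=(.097,0,.08)):
    M=dict(NL=(-.103,.138,.085),NR=(-.103,-.138,.085),NRb=(-.095,-.13,0),FRb=(.095,-.13,0),FR=(.103,-.138,.085))
    def r(p):
        R=Ro.from_euler('ZYX',p[3:]);o=[np.array(proj('scene',p[:3]+R.apply(M[k])))-uv for k,uv in obs.items()]
        o.append((p[:3]+R.apply(g)-grip)*100);o.append([(p[:3]+R.apply(M['NRb']))[2]*200]);return np.concatenate(o)
    o=least_squares(r,p0);p=o.x;R=Ro.from_euler('ZYX',p[3:])
    print('pos',p[:3].round(3),'ypr',np.degrees(p[3:]).round(1),'tilt',np.degrees(np.arccos(R.as_matrix()[2,2])).round(1),'res',o.fun.round(1));
    print({k:(p[:3]+R.apply(v)).round(3).tolist() for k,v in M.items()});return p
E
python3 - <<'E'
from fs import *
p=fs(dict(NL=(302,145),NR=(231,201),NRb=(241,219),FRb=(287,257)),np.array([.6406,-.0732,.140]),[.575,-.068,.03,-.02,-.35,0])
F.beadpos(p,[(263,209),(290,228)])
p=fs(dict(NL=(289,133),NR=(236,202),NRb=(248,218),FRb=(307,243)),np.array([.6255,-.0231,.162]),[.555,-.04,.04,.2,-.4,0])
F.beadpos(p,[(265,197),(259.5,204),(267,207),(275,210),(285,213)])
p=fs(dict(NL=(300,120),NR=(251,186),NRb=(262,202),FRb=(319,224)),np.array([.6118,.0384,.162]),[.545,.02,.04,.2,-.4,0])
F.beadpos(p,[(272,185.5),(278,188),(282,189.5)]);pred(p)
E
```

```text
pos [ 0.531 -0.054  0.028] ypr [-4.1 -6.7  2.8] tilt 7.3 res [ 0.2 -0.  -0.8  0.8  1.9  0.2 -0.9 -0.1 -2.3  0.9 -2.1  2.1]
{'NL': [0.428, 0.087, 0.107], 'NR': [0.41, -0.188, 0.093], 'NRb': [0.428, -0.177, 0.011], 'FRb': [0.616, -0.19, 0.033], 'FR': [0.614, -0.202, 0.118]}
bead [-0.064 -0.073  0.017] dist NR 0.061
bead [ 0.046 -0.067  0.017] dist NR 0.15
pos [ 0.513 -0.019  0.042] ypr [ 9.9 -8.3  6.2] tilt 10.4 res [ 0.3 -0.3  0.   1.5  2.3  0.2 -2.  -0.4 -2.8  1.  -2.7  2.9]
{'NL': [0.376, 0.087, 0.126], 'NR': [0.428, -0.182, 0.096], 'NRb': [0.445, -0.162, 0.015], 'FRb': [0.63, -0.13, 0.042], 'FR': [0.629, -0.147, 0.126]}
bead [-0.085 -0.058  0.017] dist NR 0.07
bead [-0.086 -0.085  0.017] dist NR 0.043
bead [-0.059 -0.085  0.017] dist NR 0.054
bead [-0.031 -0.084  0.017] dist NR 0.075
bead [ 0.002 -0.08   0.017] dist NR 0.104
pos [0.502 0.047 0.043] ypr [ 9.8 -9.8  6.6] tilt 11.7 res [ 0.5 -0.4 -0.6  1.2  2.   0.4 -1.4 -0.1 -2.8  1.3 -2.4  2.5]
{'NL': [0.363, 0.152, 0.124], 'NR': [0.415, -0.117, 0.093], 'NRb': [0.434, -0.096, 0.012], 'FRb': [0.618, -0.064, 0.045], 'FR': [0.615, -0.083, 0.128]}
bead [-0.095 -0.077  0.017] dist NR 0.051
bead [-0.072 -0.077  0.017] dist NR 0.054
bead [-0.057 -0.077  0.017] dist NR 0.061
c [269.8 196.6]
n39 [274.5 189.8]
n65 [279.2 183.2]
r39 [276.8 199.3]
r65 [284.  202.1]
r91 [291.3 204.9]
r117 [298.8 207.9]
NRrimtop [256.1 185.2]
FRrim [310.1 205.8]
```

The outline fit shows the tilt is only about 12° (pitch 10, roll 6), with the near-right corner down, and the rim has crept in the pads. The beads are now bunched: two show near (−0.08, −0.08) and (−0.06, −0.08), and the rest sit behind the right wall. I'll set the tote down gently and regrip deeper, more to the left on the far wall, before raising again.

send_rows(
  targets=[
    {"delta_pos": [0.002, 0, -0.008], "spin": 0},
    {"delta_pos": [0.005, 0.001, -0.017], "spin": 0},
    {"delta_pos": [0.007, 0.001, -0.026], "spin": 0},
    {"delta_pos": [0.009, 0.002, -0.035], "spin": 0},
    {"delta_pos": [0.012, 0.002, -0.044], "spin": 0},
    {"delta_pos": [0.014, 0.003, -0.052], "spin": 0},
    {"delta_pos": [0.016, 0.003, -0.059], "spin": 0},
    {"delta_pos": [0.016, 0.003, -0.064], "spin": 0},
  ],
)

```text
time_s: 30.7
tcp_pos: [0.6275, 0.0422, 0.0654]
orientation: [-0.0, 0.625, 0.781, -0.0]
force: [-0.1, 0.2, -4.7]
finger_gap: 0.0109
grip_force: 34.4
```

```bash
python3 - <<'E'
from fs import *
s=state();print(s['tcp_pos'],s['finger_gap'],s['grip_force'],s['force'])
snap('scene','K1.png');seg('pics/K1.png',(310,180))
E
```

```text
[0.62754971 0.04215228 0.06539129] 0.010937815562691333 34.386084945872426 [-0.09621322  0.18577882 -4.70491929]
pics/K1.png comp [260, 137, 90, 102, 5266] [307. 190.] poly [[305, 137], [260, 203], [268, 216], [324, 238], [349, 195], [325, 170], [327, 163], [332, 165], [332, 145]]
```

The wrist reads about -4.7 N, so the gripper carries nearly the whole tote as a cantilever, and more lift won't add tilt. Gripping the far wall at its far-left end makes the right side sag until the corner bears on the table. I'll set it flat, release and locate it.

send_rows(
  targets=[
    {"delta_pos": [0.002, 0, -0.006], "spin": 0},
    {"delta_pos": [0.003, 0, -0.012], "spin": 0},
    {"delta_pos": [0.004, 0.001, -0.016], "spin": 0},
  ],
)

```text
time_s: 31.0
tcp_pos: [0.6323, 0.0428, 0.0508]
orientation: [0.001, 0.625, 0.781, 0.0]
force: [1.8, -1.2, -0.9]
finger_gap: 0.0112
grip_force: 25.3
```

send_rows(
  targets=[
    {"delta_pos": [0, 0, 0], "spin": 0},
    {"delta_pos": [0, 0, 0.0], "spin": 0},
    {"delta_pos": [0, 0, 0.03], "spin": 0},
    {"delta_pos": [-0.005, 0.03, 0.06], "spin": 0},
    {"delta_pos": [-0.012, 0.07, 0.06], "spin": 0},
  ],
  claw=0,
)

```text
time_s: 31.42
tcp_pos: [0.6245, 0.1094, 0.1166]
orientation: [0.004, 0.628, 0.778, 0.002]
force: [1.9, 1.7, 0.7]
finger_gap: 0.0428
grip_force: 0.0
```

```bash
python3 - <<'E'
from fs import *
from mk import mk
s=state();q=s['orientation'];print(s['tcp_pos'],s['finger_gap'],2*np.degrees(np.arctan2(q[2],q[1]))-90)
snap('scene','L1.png');snap('top','L0.png');seg('pics/L1.png',(315,185))
mk('pics/L1.png',255,345,170,235)
E
```

```text
[0.62451038 0.10935323 0.11655413] 0.04275322831467524 12.146109376295115
pics/L1.png comp [260, 139, 109, 103, 6403] [315. 188.] poly [[306, 139], [260, 203], [269, 217], [324, 241], [368, 164], [360, 150], [353, 150], [351, 164], [347, 152]]
u0 255
170 ..........................................................................................
172 ..........................................................................................
174 ..........................................................................................
176 ..........................................................................................
178 ..........................................................................................
180 ..........................................................................................
182 ..........................................................................................
184 ..........................................................................................
186 .....................................................................................
[... 1585 characters left out ...]
...................................
222 ..........................................................................................
224 ..........................................................................................
226 ..........................................................................................
228 ..........................................................................................
230 ..........................................................................................
232 ..........................................................................................
234 ..........................................................................................
```

```bash
python3 - <<'E'
from fs import *
M=dict(NL=(-.103,.138,.085),NR=(-.103,-.138,.085),NRb=(-.095,-.13,0),FRb=(.095,-.13,0))
O=dict(NL=(306,139),NR=(260,203),NRb=(269,217),FRb=(324,241))
f=lambda q:np.concatenate([np.array(proj('scene',np.r_[q[:2],0]+Ro.from_euler('Z',q[2]).apply(M[k])))-uv for k,uv in O.items()])
o=least_squares(f,[.53,.04,.2]);q=o.x;print(q[:2].round(3),np.degrees(q[2]).round(1),o.fun.round(1))
p=np.r_[q[:2],0,q[2],0,0];F.beadpos(p,[(281,202.5),(288,205.5),(293,209)]);pred(p)
R=Ro.from_euler('Z',q[2]).as_matrix()[:2,:2];print('target',q[:2]+R@[.097,.095],'NR',q[:2]+R@[-.095,-.13])
E
```

```text
[0.533 0.027] 14.2 [ 0.1 -2.  -0.1 -0.9 -1.6  0.5  1.6  1.7]
bead [-0.079 -0.075  0.017] dist NR 0.054
bead [-0.055 -0.075  0.017] dist NR 0.064
bead [-0.035 -0.08   0.017] dist NR 0.073
c [274.8 212.1]
n39 [279.2 205.5]
n65 [283.5 199.1]
r39 [282.5 215.4]
r65 [290.4 218.8]
r91 [298.3 222.2]
r117 [306.4 225.6]
NRrimtop [265.8 200.5]
FRrim [325.  225.3]
target [0.60404036 0.14254738] NR [ 0.47303128 -0.1226424 ]
```

```bash
python3 - <<'E'
from fs import *
from beads import *
p=np.array([.533,.027]);beads(p,np.radians(14.2))
i=cv2.imread('pics/L0.png').astype(int)
c,s=np.cos(np.radians(14.2)),np.sin(np.radians(14.2))
for x,y in[(-.078,-.113),(-.05,-.113),(-.025,-.113),(0,-.113),(.025,-.113),(.05,-.113),(.08,-.113),(-.078,-.075),(-.055,-.075)]:
    u,v=proj('top',[p[0]+c*x-s*y,p[1]+s*x+c*y,.017]);print((x,y),(round(u),round(v)),i[round(v),round(u)])
E
```

```text
top [-0.03  -0.092] area 24
top [-0.05  -0.108] area 20
top [-0.075 -0.107] area 20
(-0.078, -0.113) (351, 226) [50 64 93]
(-0.05, -0.113) (348, 217) [ 49  66 100]
(-0.025, -0.113) (347, 210) [111 116 121]
(0, -0.113) (345, 202) [115 120 126]
(0.025, -0.113) (343, 195) [113 119 124]
(0.05, -0.113) (341, 187) [121 126 132]
(0.08, -0.113) (339, 178) [116 122 128]
(-0.078, -0.075) (339, 229) [32 48 50]
(-0.055, -0.075) (337, 222) [31 46 47]
```

All five beads are bunched: the top camera gives (−0.03,−0.09), (−0.05,−0.11) and (−0.075,−0.11), and the scene camera gives (−0.08,−0.075) and (−0.055,−0.075). All are within about 75 mm of the corner. For the final tilt I'll use the corner pinch, which did put the near-right corner on the table, and grip deep.

send_rows(
  targets=[
    {"delta_pos": [-0.004, 0.01, 0.005], "spin": 7},
    {"delta_pos": [-0.009, 0.02, 0.005], "spin": 14},
    {"delta_pos": [-0.014, 0.03, 0.005], "spin": 21},
    {"delta_pos": [-0.019, 0.04, 0.005], "spin": 28},
    {"delta_pos": [-0.023, 0.05, 0.005], "spin": 35},
    {"delta_pos": [-0.028, 0.06, 0.005], "spin": 42},
    {"delta_pos": [-0.028, 0.06, 0.0], "spin": 47},
    {"delta_pos": [-0.028, 0.06, -0.01], "spin": 47},
  ],
  claw=0.4,
)

```text
time_s: 32.23
tcp_pos: [0.592, 0.1734, 0.1015]
orientation: [0.001, 0.26, 0.966, 0.001]
force: [1.1, -0.5, -0.2]
finger_gap: 0.0597
grip_force: 0.0
```

```bash
python3 - <<'E'
from fs import *
s=state();q=s['orientation'];print(s['tcp_pos'],s['finger_gap'],2*np.degrees(np.arctan2(q[2],q[1]))-90,s['joint_pos'].round(2))
snap('scene','N1.png');seg('pics/N1.png',(315,185))
p=np.array([.533,.027,0,np.radians(14.2),0,0]);R=Ro.from_euler('ZYX',p[3:]);print(np.round(proj('scene',p[:3]+R.apply([.103,.138,.085]))),np.round(proj('scene',p[:3]+R.apply([.103,-.138,.085]))))
E
```

```text
[0.59201037 0.17344358 0.10146357] 0.05970823650608228 59.856679765442465 [ 0.55  0.63 -1.2   1.64  0.61  1.3   0.29]
pics/N1.png comp [261, 137, 107, 105, 6553] [317. 187.] poly [[367, 138], [362, 137], [352, 153], [307, 139], [262, 198], [268, 216], [324, 241], [361, 178]]
[367. 159.] [327. 230.]
```

send_rows(
  targets=[
    {"delta_pos": [0, 0, -0.025], "spin": 0},
    {"delta_pos": [0, 0, -0.048], "spin": 0},
    {"delta_pos": [0, 0, -0.061], "spin": 0},
    {"delta_pos": [0, 0, -0.061], "spin": 0},
  ],
)

```text
time_s: 32.62
tcp_pos: [0.5896, 0.1707, 0.0362]
orientation: [-0.002, 0.263, 0.965, -0.002]
force: [-0.8, 0.3, 1.1]
finger_gap: 0.0594
grip_force: 0.0
```

send_rows(
  targets=[
    {"delta_pos": [0, 0, 0], "spin": 0},
    {"delta_pos": [0, 0, 0], "spin": 0},
    {"delta_pos": [0, 0, 0], "spin": 0},
    {"delta_pos": [0, 0, 0], "spin": 0},
    {"delta_pos": [0, 0, 0], "spin": 0},
  ],
  claw=-1,
  newtons=25,
)

```text
time_s: 33.03
tcp_pos: [0.5933, 0.1731, 0.0413]
orientation: [0.002, 0.261, 0.965, 0.001]
force: [2.7, -0.4, 3.4]
finger_gap: 0.0294
grip_force: 22.8
```

send_rows(
  targets=[
    {"delta_pos": [0, -0.001, 0.006], "spin": 0},
    {"delta_pos": [-0.001, -0.002, 0.012], "spin": 0},
    {"delta_pos": [-0.001, -0.003, 0.018], "spin": 0},
    {"delta_pos": [-0.002, -0.005, 0.024], "spin": 0},
    {"delta_pos": [-0.003, -0.007, 0.03], "spin": 0},
    {"delta_pos": [-0.003, -0.009, 0.036], "spin": 0},
    {"delta_pos": [-0.004, -0.011, 0.042], "spin": 0},
    {"delta_pos": [-0.005, -0.013, 0.048], "spin": 0},
    {"delta_pos": [-0.006, -0.015, 0.054], "spin": 0},
    {"delta_pos": [-0.007, -0.017, 0.06], "spin": 0},
  ],
)

```text
time_s: 33.87
tcp_pos: [0.5843, 0.1557, 0.1002]
orientation: [-0.0, 0.261, 0.965, -0.0]
force: [-0.2, -0.5, -4.5]
finger_gap: 0.0243
grip_force: 30.4
```

send_rows(
  targets=[
    {"delta_pos": [-0.001, -0.002, 0.006], "spin": 0},
    {"delta_pos": [-0.002, -0.004, 0.012], "spin": 0},
    {"delta_pos": [-0.003, -0.006, 0.018], "spin": 0},
    {"delta_pos": [-0.004, -0.009, 0.024], "spin": 0},
    {"delta_pos": [-0.005, -0.012, 0.03], "spin": 0},
    {"delta_pos": [-0.005, -0.012, 0.03], "spin": 0},
  ],
)

```text
time_s: 34.37
tcp_pos: [0.5801, 0.1434, 0.131]
orientation: [0.001, 0.262, 0.965, 0.0]
force: [0.2, -0.1, -3.8]
finger_gap: 0.0245
grip_force: 29.6
```

```bash
python3 - <<'E'
from fs import *
from beads import *
s=state();print(s['tcp_pos'],s['finger_gap'],s['grip_force'],s['force'])
snap('scene','O1.png');snap('top','O0.png');seg('pics/O1.png',(310,190))
from mk import mk
mk('pics/O1.png',245,325,190,235)
E
```

```text
[0.5801001  0.14338004 0.13101763] 0.024473854605446092 29.552887100726366 [ 0.22597626 -0.05676725 -3.7867575 ]
pics/O1.png comp [248, 116, 120, 111, 6741] [308. 169.] poly [[308, 116], [248, 182], [303, 226], [364, 160], [367, 139], [358, 144], [358, 132], [347, 149], [335, 129]]
u0 245
190 ....................##.#......#####.............................................
192 ...............................#................................................
194 ........................####.#..................................................
196 ...........................#.##.................................................
198 ..............................######............................................
200 ................................####............................................
202 ...................................#............................................
204 ................................................................................
206 ................................................................................
208 .........................................
[... 444 characters left out ...]
....................
220 ................................................................................
222 ................................................................................
224 ................................................................................
226 ................................................................................
228 ................................................................................
230 ................................................................................
232 ................................................................................
234 ................................................................................
```

```bash
python3 - <<'E'
from fs import *
for k in('FR','FRb'):
    p=fs({'NL':(308,116),'NR':(248,182),k:(303,226)},np.array([.580,.1434,.170]),[.52,.01,.04,.2,-.1,.25],g=(.093,.128,.08))
    R=Ro.from_euler('ZYX',p[3:]);print({n:np.round(proj('scene',p[:3]+R.apply(x))).tolist() for n,x in dict(FR=(.103,-.138,.085),FRb=(.095,-.13,0),NRb=(-.095,-.13,0),FLb=(.095,.13,0),FL=(.103,.138,.085)).items()})
    F.beadpos(p,[(268,192),(277,191),(271,195),(278,199)])
E
```

```text
pos [0.496 0.048 0.038] ypr [ 0.5  1.8 16.5] tilt 16.6 res [ 0.6 -1.3  0.1  2.2 -1.  -1.2  1.2  0.5 -2.2  0.8]
{'NL': [0.396, 0.155, 0.162], 'NR': [0.396, -0.11, 0.083], 'NRb': [0.401, -0.078, 0.004], 'FRb': [0.591, -0.076, -0.002], 'FR': [0.602, -0.108, 0.077]}
{'FR': [302.0, 225.0], 'FRb': [308.0, 230.0], 'NRb': [261.0, 195.0], 'FLb': [362.0, 163.0], 'FL': [364.0, 149.0]}
bead [-0.074 -0.113  0.017] dist NR 0.025
bead [-0.053 -0.094  0.017] dist NR 0.051
bead [-0.059 -0.115  0.017] dist NR 0.036
bead [-0.033 -0.112  0.017] dist NR 0.061
pos [0.501 0.044 0.048] ypr [ -4.7 -11.6  14.9] tilt 18.8 res [ 0.6  0.2 -1.5 -0.5  1.   0.1 -0.2 -0.2  0.5 -0.7]
{'NL': [0.386, 0.165, 0.143], 'NR': [0.378, -0.102, 0.073], 'NRb': [0.404, -0.074, -0.004], 'FRb': [0.59, -0.09, 0.035], 'FR': [0.579, -0.118, 0.115]}
{'FR': [292.0, 215.0], 'FRb': [304.0, 226.0], 'NRb': [263.0, 196.0], 'FLb': [362.0, 160.0], 'FL': [359.0, 141.0]}
bead [-0.075 -0.114  0.017] dist NR 0.024
bead [-0.051 -0.096  0.017] dist NR 0.052
bead [-0.058 -0.116  0.017] dist NR 0.037
bead [-0.027 -0.114  0.017] dist NR 0.066
```

The beads are bunched within about 70 mm of the corner, the tilt is about 17–19°, and the near-right corner is on the table. I'll raise slightly for margin, then let it settle.

send_rows(
  targets=[
    {"delta_pos": [0, -0.001, 0.003], "spin": 0},
    {"delta_pos": [-0.001, -0.002, 0.006], "spin": 0},
    {"delta_pos": [-0.001, -0.003, 0.009], "spin": 0},
    {"delta_pos": [-0.002, -0.005, 0.012], "spin": 0},
    {"delta_pos": [-0.003, -0.006, 0.015], "spin": 0},
    {"delta_pos": [-0.003, -0.007, 0.018], "spin": 0},
    {"delta_pos": [-0.003, -0.007, 0.018], "spin": 0},
    {"delta_pos": [-0.003, -0.007, 0.018], "spin": 0},
    {"delta_pos": [-0.003, -0.007, 0.018], "spin": 0},
    {"delta_pos": [-0.003, -0.007, 0.018], "spin": 0},
  ],
)

```text
time_s: 35.3
tcp_pos: [0.5766, 0.1373, 0.1477]
orientation: [0.0, 0.261, 0.965, 0.0]
force: [1.3, -0.1, -2.9]
finger_gap: 0.0244
grip_force: 30.3
```

```bash
python3 - <<'E'
from fs import *
from mk import mk
s=state();print(s['tcp_pos'],s['finger_gap'],s['grip_force'],s['force'])
snap('scene','Q1.png');seg('pics/Q1.png',(310,190))
mk('pics/Q1.png',245,325,178,212)
E
```

```text
[0.57660756 0.13730372 0.14770383] 0.02436096900393649 30.290627391077578 [ 1.30295241 -0.11736658 -2.86004166]
pics/Q1.png comp [248, 113, 120, 112, 6836] [308. 167.] poly [[307, 113], [248, 181], [303, 224], [348, 169], [363, 162], [367, 150], [365, 135], [358, 143], [356, 134], [350, 134], [344, 146], [331, 125]]
u0 245
178 ................................................................................
180 ..........................####..................................................
182 .........................######.................................................
184 ..........................#######...............................................
186 .............................#.####.............................................
188 .....................###......######............................................
190 ....................##..#......##...............................................
192 ........................####.#..................................................
194 .........................######.................................................
196 ...........................##.####..............................................
198 ..............................######............................................
200 .................................###............................................
202 ................................................................................
204 ................................................................................
206 ................................................................................
208 ................................................................................
210 ................................................................................
```

```bash
python3 - <<'E'
from fs import *
for k in('FR','FRb'):
    p=fs({'NL':(307,113),'NR':(248,181),k:(303,224)},np.array([.5766,.1373,.187]),[.5,.045,.045,0,-.1,.28],g=(.093,.128,.08))
    F.beadpos(p,[(273,182),(278.5,187),(267,189.5),(272,194),(278.5,198.5)])
E
```

```text
pos [0.496 0.052 0.047] ypr [ 0.2  0.2 19.2] tilt 19.2 res [ 0.5 -1.4  0.4  2.4 -1.2 -1.   1.2  1.  -2.3  0.9]
{'NL': [0.393, 0.154, 0.173], 'NR': [0.393, -0.107, 0.082], 'NRb': [0.401, -0.071, 0.004], 'FRb': [0.591, -0.07, 0.004], 'FR': [0.599, -0.106, 0.081]}
bead [-0.081 -0.086  0.017] dist NR 0.044
bead [-0.056 -0.088  0.017] dist NR 0.053
bead [-0.081 -0.115  0.017] dist NR 0.02
bead [-0.058 -0.117  0.017] dist NR 0.036
bead [-0.032 -0.116  0.017] dist NR 0.061
pos [0.5   0.046 0.058] ypr [ -6.3 -13.6  18.1] tilt 22.5 res [ 0.6  0.1 -1.4 -0.2  0.8  0.  -0.3 -0.2  0.6 -0.7]
{'NL': [0.383, 0.164, 0.154], 'NR': [0.375, -0.098, 0.071], 'NRb': [0.404, -0.068, -0.003], 'FRb': [0.588, -0.088, 0.041], 'FR': [0.574, -0.12, 0.119]}
bead [-0.086 -0.086  0.017] dist NR 0.043
bead [-0.055 -0.089  0.017] dist NR 0.054
bead [-0.084 -0.115  0.017] dist NR 0.018
bead [-0.056 -0.117  0.017] dist NR 0.038
bead [-0.024 -0.116  0.017] dist NR 0.069
```

send_rows(
  targets=[
    {"delta_pos": [0, 0, 0], "spin": 0},
    {"delta_pos": [0, 0, 0], "spin": 0},
    {"delta_pos": [0, 0, 0], "spin": 0},
    {"delta_pos": [0, 0, 0], "spin": 0},
    {"delta_pos": [0, 0, 0], "spin": 0},
    {"delta_pos": [0, 0, 0], "spin": 0},
    {"delta_pos": [0, 0, 0], "spin": 0},
    {"delta_pos": [0, 0, 0], "spin": 0},
  ],
)

```text
time_s: 36.02
tcp_pos: [0.5765, 0.137, 0.1477]
orientation: [0.0, 0.261, 0.965, 0.0]
force: [1.1, 0.9, -4.5]
finger_gap: 0.024
grip_force: 30.3
```

```bash
python3 - <<'E'
from fs import *
from mk import mk
s=state();print(s['time_s'],s['tcp_pos'],s['finger_gap'],s['grip_force'],s['force'])
snap('scene','R1.png');seg('pics/R1.png',(310,190))
mk('pics/R1.png',255,295,178,204)
E
```

```text
36.0167 [0.5764902  0.13700551 0.14765427] 0.02398750592658882 30.2863483177498 [ 1.06039561  0.91770503 -4.53449228]
pics/R1.png comp [248, 113, 120, 112, 6856] [308. 167.] poly [[307, 113], [248, 180], [256, 192], [303, 224], [350, 167], [364, 160], [365, 135], [358, 141], [350, 134], [345, 146], [332, 125]]
u0 255
178 ........................................
180 .................##.....................
182 ...............###.##...................
184 ...............###.#....................
186 ....................######..............
188 .........#####......######..............
190 ..........##..##.....#..................
192 .............#.###.##...................
194 ..............#####.#...................
196 ...................######...............
198 ....................######..............
200 ......................####..............
202 ........................................
```

The tote is still, tilted 19–22°, and gripped at 30 N. All five beads are bunched within about 70 mm of the near-right corner, so I'm handing it in.

```bash
python3 -c "
from station import order
print(order.close_job())"
```

```text
the job is handed in; nothing more can be done
None
```

Job handed in at about 36 s (no verdict came back): the tote was gripped at 30 N and still, tilted about 19–22° with its bowl-side near corner on the table, and all five beads measured within about 70 mm of that corner.

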